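# Make up the tea desk in a hotel room

## Robot

A 6-joint arm with a two-finger parallel gripper is mounted at the origin on the work surface. World frame = base frame: x ahead of the robot, y to its left, z up, the work surface at z = 0. Lengths are in m, angles in rad, forces in N, time in s.
With the tool pointing down it reaches from about 0.35 to 0.775 m from the base axis. Payload 7.3 kg.
Tool frame: the origin (TCP) lies on the front face of the gripper's body, between the roots of the fingers; the fingertips stand ahead of it and the grasp point (between the pads) lies 47 mm ahead of it (finger_overhang is the z of the fingertips in the tool frame, in m); z points along the fingers, y is the line along which they close (so a half turn about z gives the same grasp; the last joint's range is limited). The gripper opens to 92 mm and grips with 3 to 60 N. Pads are 19 mm wide; open, the fingers measure 130 mm over their backs; the gripper's body (75 mm by 190 mm) begins 47 mm behind the grasp point.
Start: joints at [1.037, 0.342, 1.524, -0, 1.275, -0.146], TCP at [0.199, 0.486, 0.292] pointing down, gripper open.
Joint ranges: [-2.53, 2.53], [-0.77, 2.02], [0.04, 2.7], [-1, 4.14], [0.28, 2.66], [-3.11, 3.11]. Speed limits (rad/s): [2.57, 2.57, 3.14, 3.14, 3.14, 3.14].

## Interface

Orientations are given as [roll, pitch, yaw] about the fixed x, y, z axes, in that order (R = Rz(yaw) Ry(pitch) Rx(roll)).
In Python, from cell import * gives the robot as it stands. The module is installed in compiled form; this text tells all that it offers.
- The arm moves only by the tool arm_command, never from a script. Its argument "series" is a list of rows, each an object of numbers: "x", "y", "z": the shift along the tool's x, y, z in mm; "rx", "ry", "rz": the turn, a rotation vector about the tool's x, y, z in degrees. A call has 1 to 20 rows; each row is the pose to reach, as a shift and turn from the pose commanded when the call began, along the tool's axes at that moment; what a row does not reach only later rows make up. A row lasts 1/10 s, in which the tool goes at most 50 mm and 8.59 degrees, less where a joint would pass 70% of its speed; a pose out of reach is approached as far as the arm can. A call with a gripper value outside its range is refused whole. "hand" is the finger opening in mm, from 0 to 91.8, set as the call begins (left out, the last holds). The fingers move at their own pace and stop on an object; "squeeze" is the grip in N (left out, the last holds). Time passes only in rows, so rows that repeat a pose let the fingers close. It gives the time, the measured TCP pose, the force, the opening and the grip force at its end, in the units of the state.
- observe(): the state, without advancing time (a new reading comes with each control period).
- read_camera(name): name is "side" or "top"; returns a dict with "pixels" (384x512x3 uint8, blue, green, red), "K" (3x3 intrinsics, pixels), "rvec" (rotation vector, rad) and "tvec" (3), from world to camera coordinates, as OpenCV has them. Camera axes: x right, y down, z forward; pixel columns grow to the right and rows downward; lengths in m; the calibration is good to about 2 mm. A picture is of the moment at which its call begins. There is no depth.
- hand_in(): hands the job in; it is judged then, once.
Trained networks look in a picture, given as the dict that the camera call returned (one of the last four; its "shot" number tells which), for a name from the list of things; names that differ only in an ending like _2 or _b are one class to them, and where a whole thing is asked for, a point or a joint stands for the part that bears it (a point fixed in the world has none). Each returns a list of dicts, best first, with "confidence" (0 to 1); they miss things now and then, are a little off and sometimes report something else, mostly with a low value. They report only what shows in the picture. A call takes as long as a camera call.
- boxes_of(picture, query): "point" ([x, y, z] in m, in world coordinates, good to about 4 mm: the middle of the surface that is visible of it).
- trace(picture, query): "pixels" (384x512 bool, what is visible of it).
- mark_of(picture, query): "point" ([x, y, z] in m, in world coordinates, good to about 4 mm: a listed point, or the origin of a listed thing).
The state is a dict: "time": time; "qpos": joint angles; "qvel": joint speeds; "joint_efforts": joint torques, N m; "tool_pos": TCP position; "tool_rot": TCP orientation; "contact_force": force on the tool from outside, world axes, zero at the start; "torque": the same for the moment, N m; "opening": finger opening in m; "grip_force": force on a finger pad.
Only numpy, scipy, OpenCV 4.12 (cv2) and the standard library are available. Lean on these libraries where they do the work, as an engineer would, in place of code of your own. Each camera call takes 0.05 s, during which the arm holds its last target. There are 200 camera calls.

## Task

Make up the tea desk: set a spare honey jar from the tray into every empty pocket of the oak board, leaving the jars already there in place and any spare left over standing on the tray; tip all the sugar lumps from the small refill cup into the sugar bowl and stand the empty cup upright back on the tray; and drop every crumpled paper ball into the waste bin. Do not bump the kettle or the guest's cup of tea.

Things in the scene. Friction and masses are not known exactly. Their poses are not given: they have to be found in the camera images.
- rack: oak jar board, fixed, 160 (x) x 236 (y) x 28 mm high; origin at the centre of its underside, axes along its sides. Six round recesses (pockets) in 2 rows of 3: centres at x = -36 and +36 mm, y = -72, 0 and +72 mm in its frame, each 46 mm in diameter, floor 10 mm above the desk, 18 mm deep, so that a seated jar stands 30 mm proud
- jar0: honey jar, amber glass with white lid: a cylinder 42 mm in diameter and 48 mm high, 0.05 to 0.1 kg; origin at the centre of its underside, z up. May stand in one of the board's pockets from the start, or be absent
- jar1: honey jar, amber glass with white lid: a cylinder 42 mm in diameter and 48 mm high, 0.05 to 0.1 kg; origin at the centre of its underside, z up. May stand in one of the board's pockets from the start, or be absent
- jar2: honey jar, amber glass with white lid: a cylinder 42 mm in diameter and 48 mm high, 0.05 to 0.1 kg; origin at the centre of its underside, z up. May stand in one of the board's pockets from the start, or be absent
- jar3: honey jar, amber glass with white lid: a cylinder 42 mm in diameter and 48 mm high, 0.05 to 0.1 kg; origin at the centre of its underside, z up. May stand in one of the board's pockets from the start, or be absent
- jar4: honey jar, amber glass with white lid: a cylinder 42 mm in diameter and 48 mm high, 0.05 to 0.1 kg; origin at the centre of its underside, z up. May stand in one of the board's pockets from the start, or be absent
- jar5: honey jar, amber glass with white lid: a cylinder 42 mm in diameter and 48 mm high, 0.05 to 0.1 kg; origin at the centre of its underside, z up. May stand in one of the board's pockets from the start, or be absent
- spare0: honey jar, amber glass with white lid: a cylinder 42 mm in diameter and 48 mm high, 0.05 to 0.1 kg; origin at the centre of its underside, z up. Spare: starts standing on the supply tray
- spare1: honey jar, amber glass with white lid: a cylinder 42 mm in diameter and 48 mm high, 0.05 to 0.1 kg; origin at the centre of its underside, z up. Spare: starts standing on the supply tray
- spare2: honey jar, amber glass with white lid: a cylinder 42 mm in diameter and 48 mm high, 0.05 to 0.1 kg; origin at the centre of its underside, z up. Spare: starts standing on the supply tray
- spare3: honey jar, amber glass with white lid: a cylinder 42 mm in diameter and 48 mm high, 0.05 to 0.1 kg; origin at the centre of its underside, z up. Spare: starts standing on the supply tray
- tray: supply tray of grey plastic, fixed, 270 (x) x 200 (y) mm, rim 20 mm high and 5 mm thick, floor 5 mm thick; origin at the centre of its underside, axes along its sides
- cup: handleless white ceramic refill cup, 78 mm high, outside diameter 54 mm at the foot, 60 mm at 35 mm height, 66 mm at the rim, wall 3 mm, floor 5 mm thick, 0.12 to 0.21 kg; it starts upright on the tray with the sugar lumps in it; origin at the centre of its underside, z towards its mouth
- lump0: brown sugar lump, an 18 mm cube of 10 g, at first loose in the refill cup; origin at the centre of its underside. It slides out of the cup when the cup is tipped about 125 deg or more from upright, the last ones helped by a small shake
- lump1: brown sugar lump, an 18 mm cube of 10 g, at first loose in the refill cup; origin at the centre of its underside. It slides out of the cup when the cup is tipped about 125 deg or more from upright, the last ones helped by a small shake
- lump2: brown sugar lump, an 18 mm cube of 10 g, at first loose in the refill cup; origin at the centre of its underside. It slides out of the cup when the cup is tipped about 125 deg or more from upright, the last ones helped by a small shake
- lump3: brown sugar lump, an 18 mm cube of 10 g, at first loose in the refill cup; origin at the centre of its underside. It slides out of the cup when the cup is tipped about 125 deg or more from upright, the last ones helped by a small shake
- bowl: white ceramic sugar bowl, fixed, empty, 50 mm high, outside diameter 80 mm at the foot, 112 mm at 22 mm height and 124 mm at the rim, wall 4 mm; origin at the centre of its underside. It and the bin may have changed places
- bin: steel table-top waste bin, fixed, 112 mm high, open at the top, outside diameter 116 mm at the foot and 138 mm over its rim, wall 3 mm, floor 5 mm thick; origin at the centre of its underside
- ball0: crumpled ball of white paper, stiff and lumpy, 35 to 48 mm across, 12 g; may be absent; origin at its centre, about 20 mm above what it lies on. May be gripped at its centre in any direction
- ball1: crumpled ball of white paper, stiff and lumpy, 35 to 48 mm across, 12 g; may be absent; origin at its centre, about 20 mm above what it lies on. May be gripped at its centre in any direction
- ball2: crumpled ball of white paper, stiff and lumpy, 35 to 48 mm across, 12 g; may be absent; origin at its centre, about 20 mm above what it lies on. May be gripped at its centre in any direction
- kettle: bystander: steel kettle, 230 mm high and 160 mm wide, on a round wooden board of 230 mm diameter and 14 mm thick, its handle reaching 130 mm from the axis; fixed; origin at the centre of the board's underside
- mug: bystander: the guest's wide ceramic cup of tea, 88 mm high, 86 mm in diameter; fixed; origin at the centre of its underside. Not the refill cup

How it is judged:
By the outcome, as a careful person would: the job done as asked, in the order asked, and still so for the second after the job is handed in, with the robot touching nothing.
Of jar0, jar1, jar2, jar3, jar4, jar5 only 2 to 3 are there at a start; the rules pass over those that are not, and their reading is None.
Of ball0, ball1, ball2 only 2 to 3 are there at a start; the rules pass over those that are not, and their reading is None.
At some moment in a run one of spare0, spare1, spare2, spare3, ball0, ball1, ball2 may be knocked a few centimetres aside while the robot is not near it.
It also fails if it takes over 192 s, if anything falls off the work surface, if the arm or the gripper's body presses on something with over 40 N, if the wrist force passes 120 N, or if a joint passes its speed limit or range.

## Working session

There is one attempt and no reset: what is moved stays moved. The work goes in short steps, Python scripts to look and compute and a tool call to move; the robot and the scene stay as the last step left them, time stands still between calls to the robot, and variables do not carry over. Pictures are saved under pics/ and viewed, at most 14 in all, crops included, and the job is handed in when it is done.

Besides the shell and the picture viewer there is one more tool, called after "Emit:" by a JSON object that holds its "name" and its "arguments". arm_command: Moves the arm, as the interface text tells. Its arguments: {"type":"object","properties":{"series":{"type":"array"},"hand":{"type":"number"},"squeeze":{"type":"number"}},"required":["series"]}

```bash
mkdir -p pics
cat > h.py <<'E'
from cell import *
import numpy as np, cv2
def look(tag, cams=("top","side")):
    out={}
    for c in cams:
        p=read_camera(c); out[c]=p
        cv2.imwrite(f"pics/{tag}_{c}.png",p["pixels"])
    return out
E
python3 - <<'E'
from h import *
s=observe(); print({k:np.round(v,3).tolist() for k,v in s.items()})
P=look("a")
for c,p in P.items():
    R=cv2.Rodrigues(p["rvec"])[0]; print(c,"campos",np.round(-R.T@np.array(p["tvec"]).ravel(),3))
    for n in ["rack","tray","cup","bowl","bin","kettle","mug","jar0","spare0","ball0","lump0"]:
        print(n,[(np.round(d["point"],3).tolist(),round(d["confidence"],2)) for d in mark_of(p,n)])
print(observe()["time"])
E
```

```text
{'time': 0.0, 'qpos': [1.037, 0.343, 1.525, -0.0, 1.275, -0.146], 'qvel': [0.001, -0.001, -0.001, -0.0, 0.0, 0.0], 'joint_efforts': [-0.0, -43.124, -24.422, 0.072, 0.056, -0.0], 'tool_pos': [0.198, 0.486, 0.292], 'tool_rot': [-3.14, -0.0, 2.754], 'contact_force': [0.413, -0.317, 0.009], 'torque': [-0.019, -0.008, -0.012], 'grip_force': 0.0, 'opening': 0.092}
top campos [0.369 0.081 1.562]
rack [([0.59, -0.017, -0.003], 0.85), ([0.608, 0.281, -0.001], 0.54)]
tray [([0.467, -0.345, -0.003], 0.82), ([0.378, -0.345, 0.029], 0.73)]
cup [([0.389, -0.347, 0.006], 0.64)]
bowl [([0.391, 0.344, 0.0], 0.87), ([0.611, 0.281, 0.0], 0.45), ([0.59, -0.018, -0.003], 0.34)]
bin [([0.607, 0.284, 0.002], 0.86)]
kettle [([0.595, 0.514, 0.001], 0.88)]
mug [([0.791, -0.014, 0.001], 0.91), ([0.558, -0.016, 0.012], 0.36)]
jar0 [([0.629, -0.086, 0.008], 0.73), ([0.557, -0.015, 0.011], 0.44), ([0.56, 0.057, 0.011], 0.43)]
spare0 [([0.483, -0.298, 0.005], 0.67), ([0.48, -0.402, 0.002], 0.61), ([0.555, -0.307, 0.0], 0.53), ([0.556, -0.398, 0.003], 0.47)]
ball0 [([0.431, 0.027, 0.022], 0.52), ([0.431, -0.08, 0.0
[... 365 characters left out ...]
[0.394, -0.343, 0.029], 0.72)]
kettle [([0.598, 0.514, 0.001], 0.6)]
mug [([0.787, -0.01, -0.002], 0.61), ([0.557, 0.06, 0.003], 0.26), ([0.432, -0.087, 0.02], 0.18)]
jar0 [([0.555, -0.02, 0.005], 0.81), ([0.625, -0.088, 0.011], 0.81), ([0.554, 0.056, 0.005], 0.51), ([0.483, -0.303, 0.009], 0.22), ([0.394, 0.346, 0.002], 0.22)]
spare0 [([0.484, -0.298, 0.006], 0.91), ([0.475, -0.395, 0.002], 0.87), ([0.556, -0.403, 0.009], 0.63), ([0.559, -0.307, 0.009], 0.56)]
ball0 [([0.429, 0.031, 0.017], 0.63), ([0.43, -0.083, 0.02], 0.49)]
lump0 [([0.478, -0.398, 0.0], 0.67), ([0.378, -0.348, 0.029], 0.66), ([0.39, -0.338, 0.011], 0.55), ([0.398, -0.343, 0.026], 0.46), ([0.609, 0.283, 0.001], 0.24)]
1.2
```

View pics/a_top.png

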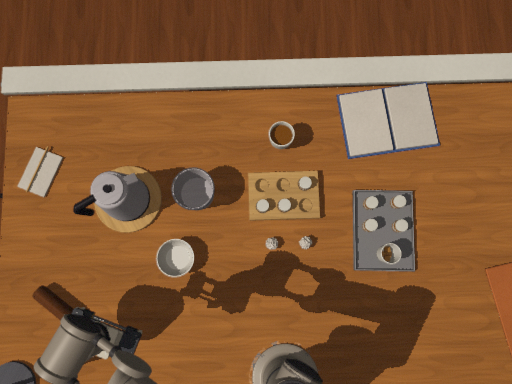

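View pics/a_side.png

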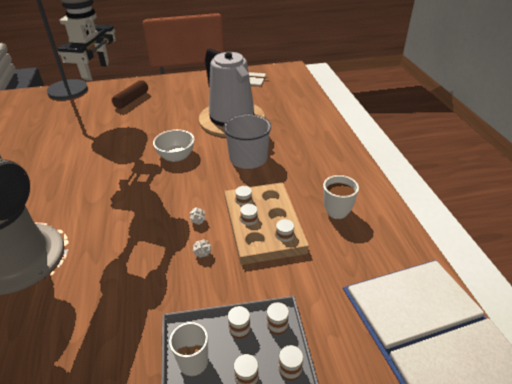

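The top view shows three jars in the board at (263,206), (285,206) and (306,184). The empty pockets are at (262,185), (284,185) and (306,206). Four spares and the cup of lumps at (390,253) are on the tray at right, and two balls lie at (272,243) and (306,242). The side view agrees, and the bowl is nearer the robot than the bin. Next I refine the positions.

```bash
cat >> h.py <<'E'
def undist(p,uv,z):
    R=cv2.Rodrigues(np.array(p["rvec"],float))[0]; t=np.array(p["tvec"]).ravel()
    d=R.T@np.linalg.inv(p["K"])@np.array([uv[0],uv[1],1.]); c=-R.T@t
    return c+d*(z-c[2])/d[2]
def proj(p,X):
    return cv2.projectPoints(np.array(X,float).reshape(-1,3),np.array(p["rvec"],float),np.array(p["tvec"],float),np.array(p["K"],float),None)[0].reshape(-1,2)
def lids(p,pts,zt,r=8,th=150):
    # refine xy of white lid tops near pts by brightness-weighted centroid against the rendered disc of the lid top
    out=[]
    g=p["pixels"].min(2).astype(float)
    for q in pts:
        u,v=proj(p,[q[0],q[1],zt])[0].round().astype(int)
        w=np.clip(g[v-r:v+r+1,u-r:u+r+1]-th,0,60)
        yy,xx=np.mgrid[v-r:v+r+1,u-r:u+r+1]
        out.append(undist(p,((w*xx).sum()/w.sum(),(w*yy).sum()/w.sum()),zt)[:2])
    return np.array(out)
E
python3 - <<'E'
from h import *
import collections
acc=collections.defaultdict(list)
for k in range(3):
  for c in("top","side"):
    p=read_camera(c)
    for n in ["rack","jar0","spare0","cup","ball0","bowl","bin","tray"]:
        for d in mark_of(p,n):
            if d["confidence"]>.4: acc[n,c].append(d["point"])
    if k==0:
        print(c,"K",np.round(p["K"][0,0]))
        print("rackjars",np.round(lids(p,[(.557,.057),(.556,-.017),(.627,-.087)],.057),4).tolist())
        print("spares",np.round(lids(p,[(.483,-.299),(.478,-.399),(.557,-.307),(.557,-.4)],.052),4).tolist())
        print("balls",[np.round(d["point"],3).tolist() for d in mark_of(p,"ball0")])
for k,v in sorted(acc.items()):
    v=np.array(v); used=np.zeros(len(v),bool)
    for i in range(len(v)):
        if used[i]: continue
        m=np.linalg.norm(v[:,:2]-v[i,:2],axis=1)<.03; used|=m
        print(k,np.round(v[m].mean(0),4),m.sum())
import cell; print([n for n in dir(cell) if not n.startswith("_")]); print(observe()["time"])
p=read_camera("top"); cv2.imwrite("pics/b.png",cv2.resize(p["pixels"][160:280,230:430],None,fx=4,fy=4,interpolation=cv2.INTER_CUBIC))
E
```

```text
top K 460.0
rackjars [[0.5557, 0.0547], [0.5559, -0.0167], [0.6279, -0.0882]]
spares [[0.4823, -0.2988], [0.4771, -0.398], [0.5561, -0.306], [0.5577, -0.3977]]
balls [[0.429, 0.03, 0.022], [0.429, -0.081, 0.02]]
side K 418.0
rackjars [[0.5532, 0.0532], [0.5532, -0.0184], [0.6254, -0.0897]]
spares [[0.4821, -0.2996], [0.4775, -0.3997], [0.5561, -0.3074], [0.557, -0.3999]]
balls [[0.431, 0.028, 0.022], [0.432, -0.083, 0.019]]
('ball0', 'side') [0.43   0.029  0.0192] 3
('ball0', 'side') [ 0.4308 -0.0847  0.0194] 3
('ball0', 'top') [0.4286 0.0303 0.0226] 3
('ball0', 'top') [ 0.4302 -0.0802  0.0214] 3
('ball0', 'top') [ 0.5535 -0.3083  0.0047] 1
('bin', 'side') [0.6097 0.2825 0.0023] 2
('bin', 'side') [ 5.964e-01 -1.330e-02 -5.000e-04] 1
('bin', 'side') [ 0.4844 -0.2994  0.006 ] 1
('bin', 'top') [ 6.096e-01  2.805e-01 -6.000e-04] 3
('bowl', 'side') [0.3928 0.3427 0.0028] 3
('bowl', 'side') [ 0.4774 -0.3961  0.0044] 1
('bowl', 'top') [0.3927 0.3454 0.002 ] 3
('cup', 'side') [ 0.39   -0.3441  0.0062] 3
('cup', 'top') [ 0.479  -0.3964  0.0055] 1
('cup', 'top') [ 0.3895 -0.3458  0.0047] 3
('j
[... 646 characters left out ...]
0.3082  0.006 ] 3
('spare0', 'side') [ 0.4838 -0.3021  0.0083] 3
('spare0', 'side') [ 0.5573 -0.402   0.0067] 3
('spare0', 'side') [ 0.4792 -0.3949  0.0036] 3
('spare0', 'side') [ 5.995e-01  5.123e-01 -4.000e-04] 1
('spare0', 'side') [ 0.388  -0.3396  0.0126] 1
('spare0', 'top') [ 0.4782 -0.3999  0.0036] 3
('spare0', 'top') [ 0.5567 -0.3984  0.007 ] 3
('spare0', 'top') [ 0.4838 -0.2985  0.0071] 3
('spare0', 'top') [ 0.5554 -0.3069  0.0032] 3
('tray', 'side') [ 4.651e-01 -3.474e-01  1.000e-04] 2
('tray', 'top') [ 4.680e-01 -3.465e-01 -4.000e-04] 3
('tray', 'top') [ 0.3925 -0.3474  0.0046] 1
['IKError', 'boxes_of', 'finger_overhang', 'hand_in', 'mark_of', 'observe', 'read_camera', 'trace']
4.0
```

View pics/b.png

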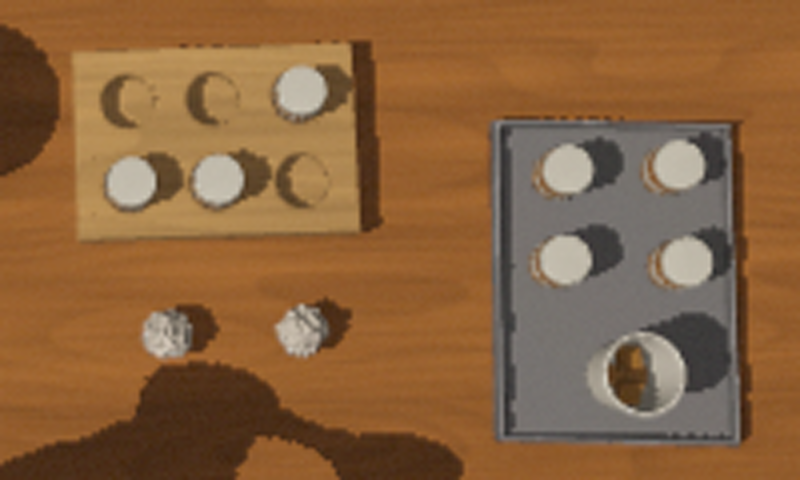

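The crop shows the empty pockets clearly: two in the far row at left and middle, and the near row at right. The board is turned slightly. I'll fit its corners.

Run:
```python
from h import *
print("overhang",finger_overhang)
p=read_camera("top")
cs=[(73,52),(352,43),(360,230),(78,240)]
w=np.array([undist(p,(230+(u+.5)/4-.5,160+(v+.5)/4-.5),.028) for u,v in cs]); print(np.round(w,4))
print("centre",w.mean(0), "yaw deg",np.degrees(np.arctan2(-(w[0]-w[1])[0],(w[0]-w[1])[1])),np.degrees(np.arctan2(-(w[3]-w[2])[0],(w[3]-w[2])[1])))
for c in("top","side"):
    p=read_camera(c); m=trace(p,"rack")[0]["pixels"]
    # fit board pose: maximise overlap of projected box silhouette with mask union jars
    from scipy.optimize import minimize
    ms=m.astype(np.uint8)
    for n in trace(p,"jar0"):
        ms|=n["pixels"].astype(np.uint8)*(cv2.dilate(m.astype(np.uint8),np.ones((15,15))))
    ms=cv2.morphologyEx(m.astype(np.uint8),cv2.MORPH_CLOSE,np.ones((9,9)))
    S=8
    big=cv2.resize(ms,None,fx=S,fy=S,interpolation=cv2.INTER_NEAREST)
    def cost(v):
        x,y,a=v; R=np.array([[np.cos(a),-np.sin(a)],[np.sin(a),np.cos(a)]])
        q=np.array([R@[sx*.08,sy*.118]+[x,y] for sx in(-1,1) for sy in(-1,1)])
        P=np.vstack([np.c_[q,[z]*4] for z in(0,.028)])
        h=cv2.convexHull(((proj(p,P)+.5)*S).astype(np.int32))
        im=np.zeros_like(big); cv2.fillConvexPoly(im,h,1); return (im!=big).sum()/S/S
    best=min((minimize(cost,[.592,-.016,a],method="Nelder-Mead",options=dict(initial_simplex=np.array([[.592,-.016,a],[.597,-.016,a],[.592,-.011,a],[.592,-.016,a+.02]]))) for a in(0,.02)),key=lambda r:r.fun)
    print(c,np.round(best.x,4),best.fun)
```

```text
overhang 0.0655
[[ 0.6721  0.0999  0.028 ]
 [ 0.673  -0.137   0.028 ]
 [ 0.5137 -0.1358  0.028 ]
 [ 0.5121  0.0999  0.028 ]]
centre [ 0.59270443 -0.01822224  0.028     ] yaw deg 0.22264900172535582 0.39896197514393644
top [ 0.5929 -0.0195 -0.0139] 230.546875
side [ 0.5881 -0.0197 -0.0019] 1012.5
```

Emit:
{"name": "arm_command", "arguments": {"series": [{"x": -378, "y": -262, "z": 42, "rz": -14}, {"x": -378, "y": -262, "z": 42, "rz": -14}, {"x": -378, "y": -262, "z": 42, "rz": -14}, {"x": -378, "y": -262, "z": 42, "rz": -14}, {"x": -378, "y": -262, "z": 42, "rz": -14}, {"x": -378, "y": -262, "z": 42, "rz": -14}, {"x": -378, "y": -262, "z": 42, "rz": -14}, {"x": -378, "y": -262, "z": 42, "rz": -14}, {"x": -378, "y": -262, "z": 42, "rz": -14}, {"x": -559, "y": -620, "z": 92, "rz": -22.2}, {"x": -559, "y": -620, "z": 92, "rz": -22.2}, {"x": -559, "y": -620, "z": 92, "rz": -22.2}, {"x": -559, "y": -620, "z": 92, "rz": -22.2}, {"x": -559, "y": -620, "z": 92, "rz": -22.2}, {"x": -559, "y": -620, "z": 92, "rz": -22.2}, {"x": -559, "y": -620, "z": 92, "rz": -22.2}, {"x": -559, "y": -620, "z": 92, "rz": -22.2}, {"x": -559, "y": -620, "z": 92, "rz": -22.2}, {"x": -559, "y": -620, "z": 92, "rz": -22.2}, {"x": -559, "y": -620, "z": 92, "rz": -22.2}], "hand": 66, "squeeze": 15}}

```text
invalid input
```

Emit:
{"name": "arm_command", "arguments": {"series": [{"x": -46, "y": -32, "z": 5, "rx": 0, "ry": 0, "rz": -2}], "hand": 66, "squeeze": 15}}

```text
time: 4.5
tool_pos: [0.2243, 0.4469, 0.288]
tool_rot: [3.138, -0.001, 2.794]
contact_force: [1.7, 0.6, -0.5]
opening: 0.0874
grip_force: 0.0
```

Emit:
{"name": "arm_command", "arguments": {"series": [{"x": -329, "y": -245, "z": 38, "rx": 0, "ry": 0, "rz": -12}, {"x": -329, "y": -245, "z": 38, "rx": 0, "ry": 0, "rz": -12}, {"x": -329, "y": -245, "z": 38, "rx": 0, "ry": 0, "rz": -12}, {"x": -329, "y": -245, "z": 38, "rx": 0, "ry": 0, "rz": -12}, {"x": -329, "y": -245, "z": 38, "rx": 0, "ry": 0, "rz": -12}, {"x": -329, "y": -245, "z": 38, "rx": 0, "ry": 0, "rz": -12}, {"x": -329, "y": -245, "z": 38, "rx": 0, "ry": 0, "rz": -12}, {"x": -329, "y": -245, "z": 38, "rx": 0, "ry": 0, "rz": -12}, {"x": -497, "y": -609, "z": 88, "rx": 0, "ry": 0, "rz": -20.2}, {"x": -497, "y": -609, "z": 88, "rx": 0, "ry": 0, "rz": -20.2}, {"x": -497, "y": -609, "z": 88, "rx": 0, "ry": 0, "rz": -20.2}, {"x": -497, "y": -609, "z": 88, "rx": 0, "ry": 0, "rz": -20.2}, {"x": -497, "y": -609, "z": 88, "rx": 0, "ry": 0, "rz": -20.2}, {"x": -497, "y": -609, "z": 88, "rx": 0, "ry": 0, "rz": -20.2}, {"x": -497, "y": -609, "z": 88, "rx": 0, "ry": 0, "rz": -20.2}, {"x": -497, "y": -609, "z": 88, "rx": 0, "ry": 0, "rz": -20.2}, {"x": -497, "y": -609, "z": 88, "rx": 0, "ry": 0, "rz": -20.2}, {"x": -497, "y": -609, "z": 88, "rx": 0, "ry": 0, "rz": -20.2}]}}

```text
time: 6.3
tool_pos: [0.4812, -0.3025, 0.1989]
tool_rot: [-3.141, -0.0, 3.137]
contact_force: [-0.1, 0.2, -0.8]
opening: 0.0663
grip_force: 0.0
```

Emit:
{"name": "arm_command", "arguments": {"series": [{"x": -1, "y": 3, "z": 40, "rx": 0, "ry": 0, "rz": 0}, {"x": -1, "y": 3, "z": 80, "rx": 0, "ry": 0, "rz": 0}, {"x": -1, "y": 3, "z": 105.5, "rx": 0, "ry": 0, "rz": 0}, {"x": -1, "y": 3, "z": 105.5, "rx": 0, "ry": 0, "rz": 0}, {"x": -1, "y": 3, "z": 105.5, "rx": 0, "ry": 0, "rz": 0}]}}

```text
time: 6.8
tool_pos: [0.4829, -0.2955, 0.0949]
tool_rot: [3.141, 0.0, -3.141]
contact_force: [0.5, -0.3, 0.6]
opening: 0.0658
grip_force: 0.0
```

Emit:
{"name": "arm_command", "arguments": {"series": [{"x": 0, "y": 0, "z": 0, "rx": 0, "ry": 0, "rz": 0}, {"x": 0, "y": 0, "z": 0, "rx": 0, "ry": 0, "rz": 0}, {"x": 0, "y": 0, "z": 0, "rx": 0, "ry": 0, "rz": 0}, {"x": 0, "y": 0, "z": 0, "rx": 0, "ry": 0, "rz": 0}, {"x": 0, "y": 0, "z": 0, "rx": 0, "ry": 0, "rz": 0}], "hand": 30, "squeeze": 15}}

```text
time: 7.3
tool_pos: [0.4829, -0.2963, 0.0953]
tool_rot: [-3.14, 0.002, 3.141]
contact_force: [-1.1, 0.7, 6.7]
opening: 0.0421
grip_force: 15.0
```

Emit:
{"name": "arm_command", "arguments": {"series": [{"x": 0, "y": 0, "z": -40, "rx": 0, "ry": 0, "rz": 0}, {"x": 0, "y": 0, "z": -80, "rx": 0, "ry": 0, "rz": 0}, {"x": -25, "y": 40, "z": -90, "rx": 0, "ry": 0, "rz": 0}, {"x": -45, "y": 85, "z": -90, "rx": 0, "ry": 0, "rz": 0}, {"x": -60, "y": 130, "z": -90, "rx": 0, "ry": 0, "rz": 0}, {"x": -73.5, "y": 175, "z": -90, "rx": 0, "ry": 0, "rz": 0}, {"x": -73.5, "y": 207.3, "z": -80, "rx": 0, "ry": 0, "rz": 0}, {"x": -73.5, "y": 207.3, "z": -50, "rx": 0, "ry": 0, "rz": 0}, {"x": -73.5, "y": 207.3, "z": -30, "rx": 0, "ry": 0, "rz": 0}, {"x": -73.5, "y": 207.3, "z": -30, "rx": 0, "ry": 0, "rz": 0}, {"x": -73.5, "y": 207.3, "z": -30, "rx": 0, "ry": 0, "rz": 0}, {"x": -73.5, "y": 207.3, "z": -30, "rx": 0, "ry": 0, "rz": 0}]}}

```text
time: 8.5
tool_pos: [0.5567, -0.0892, 0.1255]
tool_rot: [-3.141, 0.002, 3.141]
contact_force: [0.2, -0.0, 0.4]
opening: 0.0415
grip_force: 15.0
```

```bash
cat > st.py <<'E'
from h import *
s=observe(); print({k:np.round(s[k],4).tolist() for k in("time","qpos","tool_pos","tool_rot","contact_force","opening")})
open("log.txt","a").write(repr({k:np.array(s[k]).tolist() for k in("qpos","tool_pos","tool_rot")})+"\n")
E
python3 - <<'E'
import st
from h import *
P=look("c")
a=P["top"]["pixels"][160:280,230:430]; b=P["side"]["pixels"][170:384,150:350]
cv2.imwrite("pics/c_ab.png",np.hstack([cv2.resize(a,(500,300),interpolation=cv2.INTER_CUBIC),cv2.resize(b,(280,300),interpolation=cv2.INTER_CUBIC)]))
E
```

```text
{'time': 8.5, 'qpos': [-0.2948, 0.5917, 1.6226, 0.0001, 0.9251, -1.8648], 'tool_pos': [0.5567, -0.0892, 0.1255], 'tool_rot': [-3.1411, 0.002, 3.1407], 'contact_force': [0.2494, -0.0345, 0.403], 'opening': 0.0415}
```

View pics/c_ab.png

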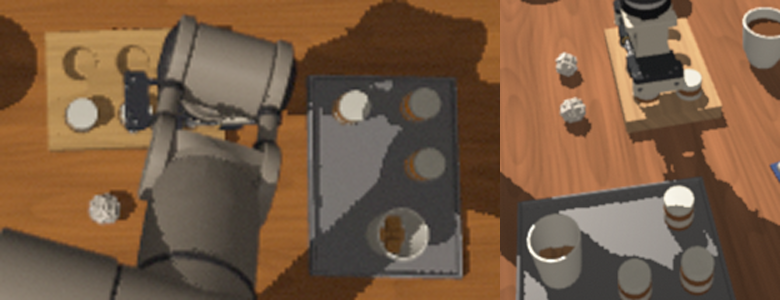

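The jar is held above the near right pocket and the tray now has three spares. I'll lower it gently.

Emit:
{"name": "arm_command", "arguments": {"series": [{"x": 0, "y": 0, "z": 6, "rx": 0, "ry": 0, "rz": 0}, {"x": 0, "y": 0, "z": 10, "rx": 0, "ry": 0, "rz": 0}, {"x": 0, "y": 0, "z": 14, "rx": 0, "ry": 0, "rz": 0}, {"x": 0, "y": 0, "z": 14, "rx": 0, "ry": 0, "rz": 0}]}}

```text
time: 9.0
tool_pos: [0.5557, -0.0886, 0.1095]
tool_rot: [3.141, -0.001, 3.141]
contact_force: [-0.1, -0.2, -1.2]
opening: 0.0415
grip_force: 15.0
```

Emit:
{"name": "arm_command", "arguments": {"series": [{"x": 0, "y": 0, "z": 5, "rx": 0, "ry": 0, "rz": 0}, {"x": 0, "y": 0, "z": 9, "rx": 0, "ry": 0, "rz": 0}, {"x": 0, "y": 0, "z": 9.5, "rx": 0, "ry": 0, "rz": 0}]}}

```text
time: 9.3
tool_pos: [0.556, -0.0887, 0.1004]
tool_rot: [3.141, -0.0, 3.141]
contact_force: [0.5, -0.2, 0.4]
opening: 0.0417
grip_force: 15.0
```

Emit:
{"name": "arm_command", "arguments": {"series": [{"x": 0, "y": 0, "z": 0, "rx": 0, "ry": 0, "rz": 0}, {"x": 0, "y": 0, "z": 0, "rx": 0, "ry": 0, "rz": 0}, {"x": 0, "y": 0, "z": -20, "rx": 0, "ry": 0, "rz": 0}, {"x": 0, "y": 0, "z": -60, "rx": 0, "ry": 0, "rz": 0}, {"x": 0, "y": 0, "z": -100, "rx": 0, "ry": 0, "rz": 0}, {"x": 40, "y": -40, "z": -100, "rx": 0, "ry": 0, "rz": 0}, {"x": 60, "y": -85, "z": -100, "rx": 0, "ry": 0, "rz": 0}, {"x": 75, "y": -130, "z": -100, "rx": 0, "ry": 0, "rz": 0}, {"x": 78, "y": -180, "z": -100, "rx": 0, "ry": 0, "rz": 0}, {"x": 78, "y": -230, "z": -100, "rx": 0, "ry": 0, "rz": 0}, {"x": 78, "y": -280, "z": -100, "rx": 0, "ry": 0, "rz": 0}, {"x": 78, "y": -310, "z": -100, "rx": 0, "ry": 0, "rz": 0}, {"x": 78, "y": -310, "z": -100, "rx": 0, "ry": 0, "rz": 0}], "hand": 54}}

```text
time: 10.6
tool_pos: [0.4771, -0.4031, 0.2005]
tool_rot: [-3.14, 0.001, 3.137]
contact_force: [-0.9, 0.5, 0.5]
opening: 0.054
grip_force: 0.0
```

Run:
```python
import st
from h import *
for c in("top","side"):
    p=read_camera(c)
    for n in("spare0","jar0","ball0"): print(c,n,[(np.round(d["point"],3).tolist(),round(d["confidence"],2)) for d in mark_of(p,n) if d["confidence"]>.4])
cv2.imwrite("pics/d.png",p["pixels"])
```

```text
{'time': 10.6, 'qpos': [-0.8239, 0.6005, 1.3608, -0.0008, 1.1783, -2.3897], 'tool_pos': [0.4771, -0.4031, 0.2005], 'tool_rot': [-3.1396, 0.0008, 3.1369], 'contact_force': [-0.9277, 0.5425, 0.5449], 'opening': 0.054}
top spare0 [([0.556, -0.087, 0.012], 0.71), ([0.558, -0.31, 0.004], 0.59), ([0.558, -0.402, 0.008], 0.58)]
top jar0 [([0.561, 0.057, 0.011], 0.49), ([0.628, -0.086, 0.01], 0.47), ([0.557, -0.016, 0.009], 0.42)]
top ball0 [([0.432, -0.082, 0.022], 0.59), ([0.431, 0.031, 0.018], 0.45)]
side spare0 [([0.557, -0.402, 0.008], 0.86), ([0.478, -0.392, 0.001], 0.84), ([0.558, -0.309, 0.006], 0.83), ([0.79, -0.008, -0.002], 0.47)]
side jar0 [([0.625, -0.087, 0.011], 0.8)]
side ball0 [([0.435, -0.082, 0.018], 0.78)]
```

Emit:
{"name": "arm_command", "arguments": {"series": [{"x": 1, "y": 0, "z": 40, "rx": 0, "ry": 0, "rz": 0}, {"x": 1, "y": 0, "z": 80, "rx": 0, "ry": 0, "rz": 0}, {"x": 1, "y": 0, "z": 106.5, "rx": 0, "ry": 0, "rz": 0}, {"x": 1, "y": 0, "z": 106.5, "rx": 0, "ry": 0, "rz": 0}, {"x": 1, "y": 0, "z": 106.5, "rx": 0, "ry": 0, "rz": 0}], "hand": 64}}

```text
time: 11.5
tool_pos: [0.4774, -0.3985, 0.0949]
tool_rot: [-3.141, 0.0, -3.141]
contact_force: [1.2, 0.2, 0.9]
opening: 0.064
grip_force: 0.0
```

Emit:
{"name": "arm_command", "arguments": {"series": [{"x": 0, "y": 0, "z": 0, "rx": 0, "ry": 0, "rz": 0}, {"x": 0, "y": 0, "z": 0, "rx": 0, "ry": 0, "rz": 0}, {"x": 0, "y": 0, "z": 0, "rx": 0, "ry": 0, "rz": 0}, {"x": 0, "y": 0, "z": 0, "rx": 0, "ry": 0, "rz": 0}, {"x": 0, "y": 0, "z": 0, "rx": 0, "ry": 0, "rz": 0}], "hand": 30}}

```text
time: 12.0
tool_pos: [0.4773, -0.399, 0.0955]
tool_rot: [-3.14, 0.001, 3.141]
contact_force: [-0.2, 0.0, 6.7]
opening: 0.0421
grip_force: 15.0
```

Emit:
{"name": "arm_command", "arguments": {"series": [{"x": 0, "y": 0, "z": -40, "rx": 0, "ry": 0, "rz": 0}, {"x": 0, "y": 0, "z": -80, "rx": 0, "ry": 0, "rz": 0}, {"x": -20, "y": 40, "z": -95, "rx": 0, "ry": 0, "rz": 0}, {"x": -150.5, "y": 382, "z": -95, "rx": 0, "ry": 0, "rz": 0}, {"x": -150.5, "y": 382, "z": -95, "rx": 0, "ry": 0, "rz": 0}, {"x": -150.5, "y": 382, "z": -95, "rx": 0, "ry": 0, "rz": 0}, {"x": -150.5, "y": 382, "z": -95, "rx": 0, "ry": 0, "rz": 0}, {"x": -150.5, "y": 382, "z": -95, "rx": 0, "ry": 0, "rz": 0}, {"x": -150.5, "y": 382, "z": -95, "rx": 0, "ry": 0, "rz": 0}, {"x": -150.5, "y": 382, "z": -95, "rx": 0, "ry": 0, "rz": 0}, {"x": -150.5, "y": 382, "z": -95, "rx": 0, "ry": 0, "rz": 0}, {"x": -150.5, "y": 382, "z": -95, "rx": 0, "ry": 0, "rz": 0}, {"x": -150.5, "y": 382, "z": -65, "rx": 0, "ry": 0, "rz": 0}, {"x": -150.5, "y": 382, "z": -35, "rx": 0, "ry": 0, "rz": 0}, {"x": -150.5, "y": 382, "z": -30, "rx": 0, "ry": 0, "rz": 0}, {"x": -150.5, "y": 382, "z": -30, "rx": 0, "ry": 0, "rz": 0}]}}

```text
time: 13.6
tool_pos: [0.6269, -0.0181, 0.1236]
tool_rot: [3.141, -0.002, 3.14]
contact_force: [1.0, -0.7, -1.2]
opening: 0.0414
grip_force: 15.0
```

Emit:
{"name": "arm_command", "arguments": {"series": [{"x": 0, "y": 0, "z": 6, "rx": 0, "ry": 0, "rz": 0}, {"x": 0, "y": 0, "z": 10, "rx": 0, "ry": 0, "rz": 0}, {"x": 0, "y": 0, "z": 14, "rx": 0, "ry": 0, "rz": 0}, {"x": 0, "y": 0, "z": 14, "rx": 0, "ry": 0, "rz": 0}]}}

```text
time: 14.0
tool_pos: [0.6275, -0.0167, 0.1101]
tool_rot: [3.141, -0.0, 3.141]
contact_force: [1.4, 0.4, -0.6]
opening: 0.0414
grip_force: 15.0
```

Emit:
{"name": "arm_command", "arguments": {"series": [{"x": 0, "y": 0, "z": 5, "rx": 0, "ry": 0, "rz": 0}, {"x": 0, "y": 0, "z": 9, "rx": 0, "ry": 0, "rz": 0}, {"x": 0, "y": 0, "z": 9.5, "rx": 0, "ry": 0, "rz": 0}, {"x": 0, "y": 0, "z": 9.5, "rx": 0, "ry": 0, "rz": 0}]}}

```text
time: 14.4
tool_pos: [0.6275, -0.0167, 0.1006]
tool_rot: [3.141, -0.0, 3.141]
contact_force: [-0.2, -0.2, -0.6]
opening: 0.0419
grip_force: 15.0
```

Emit:
{"name": "arm_command", "arguments": {"series": [{"x": 0, "y": 0, "z": 0, "rx": 0, "ry": 0, "rz": 0}, {"x": 0, "y": 0, "z": 0, "rx": 0, "ry": 0, "rz": 0}, {"x": 0, "y": 0, "z": -20, "rx": 0, "ry": 0, "rz": 0}, {"x": 0, "y": 0, "z": -60, "rx": 0, "ry": 0, "rz": 0}, {"x": 0, "y": 0, "z": -100, "rx": 0, "ry": 0, "rz": 0}, {"x": 71.5, "y": -290, "z": -100, "rx": 0, "ry": 0, "rz": 0}, {"x": 71.5, "y": -290, "z": -100, "rx": 0, "ry": 0, "rz": 0}, {"x": 71.5, "y": -290, "z": -100, "rx": 0, "ry": 0, "rz": 0}, {"x": 71.5, "y": -290, "z": -100, "rx": 0, "ry": 0, "rz": 0}, {"x": 71.5, "y": -290, "z": -100, "rx": 0, "ry": 0, "rz": 0}, {"x": 71.5, "y": -290, "z": -100, "rx": 0, "ry": 0, "rz": 0}, {"x": 71.5, "y": -290, "z": -100, "rx": 0, "ry": 0, "rz": 0}, {"x": 71.5, "y": -290, "z": -100, "rx": 0, "ry": 0, "rz": 0}], "hand": 54}}

```text
time: 15.7
tool_pos: [0.5554, -0.3078, 0.2006]
tool_rot: [3.141, -0.0, 3.139]
contact_force: [-0.3, 1.0, 0.2]
opening: 0.054
grip_force: 0.0
```

Run:
```python
import st
from h import *
for c in("top","side"):
    p=read_camera(c)
    for n in("spare0",): print(c,n,[(np.round(d["point"],3).tolist(),round(d["confidence"],2)) for d in mark_of(p,n) if d["confidence"]>.4])
```

```text
{'time': 15.7, 'qpos': [-0.6268, 0.6197, 1.3246, 0.0005, 1.1976, -2.1947], 'tool_pos': [0.5554, -0.3078, 0.2006], 'tool_rot': [3.141, -0.0, 3.1385], 'contact_force': [-0.3015, 1.0099, 0.2342], 'opening': 0.054}
top spare0 [([0.628, -0.017, 0.01], 0.6), ([0.788, -0.014, -0.001], 0.47)]
side spare0 [([0.559, -0.312, 0.005], 0.7), ([0.554, -0.404, 0.006], 0.66), ([0.558, -0.091, 0.011], 0.43)]
```

Emit:
{"name": "arm_command", "arguments": {"series": [{"x": 0, "y": 0, "z": 40, "rx": 0, "ry": 0, "rz": 0}, {"x": 0, "y": 0, "z": 80, "rx": 0, "ry": 0, "rz": 0}, {"x": 0, "y": 0, "z": 106.5, "rx": 0, "ry": 0, "rz": 0}, {"x": 0, "y": 0, "z": 106.5, "rx": 0, "ry": 0, "rz": 0}, {"x": 0, "y": 0, "z": 106.5, "rx": 0, "ry": 0, "rz": 0}], "hand": 64}}

```text
time: 16.4
tool_pos: [0.5567, -0.306, 0.0949]
tool_rot: [-3.142, 0.0, -3.14]
contact_force: [1.1, -0.4, -0.1]
opening: 0.0644
grip_force: 0.0
```

Emit:
{"name": "arm_command", "arguments": {"series": [{"x": 0, "y": 0, "z": 0, "rx": 0, "ry": 0, "rz": 0}, {"x": 0, "y": 0, "z": 0, "rx": 0, "ry": 0, "rz": 0}, {"x": 0, "y": 0, "z": 0, "rx": 0, "ry": 0, "rz": 0}, {"x": 0, "y": 0, "z": 0, "rx": 0, "ry": 0, "rz": 0}, {"x": 0, "y": 0, "z": 0, "rx": 0, "ry": 0, "rz": 0}], "hand": 30}}

```text
time: 16.9
tool_pos: [0.5564, -0.3069, 0.0955]
tool_rot: [-3.141, 0.002, 3.141]
contact_force: [-0.4, 0.9, 5.5]
opening: 0.0415
grip_force: 15.0
```

Emit:
{"name": "arm_command", "arguments": {"series": [{"x": 0, "y": 0, "z": -40, "rx": 0, "ry": 0, "rz": 0}, {"x": 0, "y": 0, "z": -80, "rx": 0, "ry": 0, "rz": 0}, {"x": -10, "y": 40, "z": -95, "rx": 0, "ry": 0, "rz": 0}, {"x": -71.5, "y": 361.7, "z": -95, "rx": 0, "ry": 0, "rz": 0}, {"x": -71.5, "y": 361.7, "z": -95, "rx": 0, "ry": 0, "rz": 0}, {"x": -71.5, "y": 361.7, "z": -95, "rx": 0, "ry": 0, "rz": 0}, {"x": -71.5, "y": 361.7, "z": -95, "rx": 0, "ry": 0, "rz": 0}, {"x": -71.5, "y": 361.7, "z": -95, "rx": 0, "ry": 0, "rz": 0}, {"x": -71.5, "y": 361.7, "z": -95, "rx": 0, "ry": 0, "rz": 0}, {"x": -71.5, "y": 361.7, "z": -95, "rx": 0, "ry": 0, "rz": 0}, {"x": -71.5, "y": 361.7, "z": -65, "rx": 0, "ry": 0, "rz": 0}, {"x": -71.5, "y": 361.7, "z": -35, "rx": 0, "ry": 0, "rz": 0}, {"x": -71.5, "y": 361.7, "z": -30, "rx": 0, "ry": 0, "rz": 0}, {"x": -71.5, "y": 361.7, "z": -30, "rx": 0, "ry": 0, "rz": 0}]}}

```text
time: 18.3
tool_pos: [0.6272, 0.0548, 0.1236]
tool_rot: [3.141, -0.002, 3.141]
contact_force: [0.1, 0.5, -0.3]
opening: 0.0414
grip_force: 15.0
```

Emit:
{"name": "arm_command", "arguments": {"series": [{"x": 0, "y": 0, "z": 6, "rx": 0, "ry": 0, "rz": 0}, {"x": 0, "y": 0, "z": 10, "rx": 0, "ry": 0, "rz": 0}, {"x": 0, "y": 0, "z": 14, "rx": 0, "ry": 0, "rz": 0}, {"x": 0, "y": 0, "z": 14, "rx": 0, "ry": 0, "rz": 0}]}}

```text
time: 18.7
tool_pos: [0.6275, 0.0548, 0.1102]
tool_rot: [3.142, -0.0, 3.141]
contact_force: [-0.3, 0.6, -1.3]
opening: 0.0417
grip_force: 15.0
```

Emit:
{"name": "arm_command", "arguments": {"series": [{"x": 0, "y": 0, "z": 5, "rx": 0, "ry": 0, "rz": 0}, {"x": 0, "y": 0, "z": 9, "rx": 0, "ry": 0, "rz": 0}, {"x": 0, "y": 0, "z": 9.5, "rx": 0, "ry": 0, "rz": 0}, {"x": 0, "y": 0, "z": 9.5, "rx": 0, "ry": 0, "rz": 0}]}}

```text
time: 19.1
tool_pos: [0.6276, 0.055, 0.1006]
tool_rot: [3.142, -0.0, 3.141]
contact_force: [-0.3, -0.3, -0.9]
opening: 0.0417
grip_force: 15.0
```

Emit:
{"name": "arm_command", "arguments": {"series": [{"x": 0, "y": 0, "z": 0, "rx": 0, "ry": 0, "rz": 0}, {"x": 0, "y": 0, "z": 0, "rx": 0, "ry": 0, "rz": 0}, {"x": 0, "y": 0, "z": -20, "rx": 0, "ry": 0, "rz": 0}, {"x": 0, "y": 0, "z": -60, "rx": 0, "ry": 0, "rz": 0}, {"x": 0, "y": 0, "z": -100, "rx": 0, "ry": 0, "rz": 0}, {"x": 200, "y": 0, "z": -200, "rx": 0, "ry": 0, "rz": 0}, {"x": 200, "y": 0, "z": -200, "rx": 0, "ry": 0, "rz": 0}, {"x": 200, "y": 0, "z": -200, "rx": 0, "ry": 0, "rz": 0}, {"x": 200, "y": 0, "z": -200, "rx": 0, "ry": 0, "rz": 0}, {"x": 200, "y": 0, "z": -200, "rx": 0, "ry": 0, "rz": 0}, {"x": 200, "y": 0, "z": -200, "rx": 0, "ry": 0, "rz": 0}], "hand": 54}}

```text
time: 20.2
tool_pos: [0.426, 0.0552, 0.3029]
tool_rot: [-3.142, 0.004, 3.142]
contact_force: [0.6, -0.5, 0.6]
opening: 0.0541
grip_force: 0.0
```

Run:
```python
import st
from h import *
P=look("e")
for c,p in P.items():
    for n in("spare0","jar0","cup","ball0"): print(c,n,[(np.round(d["point"],3).tolist(),round(d["confidence"],2)) for d in mark_of(p,n) if d["confidence"]>.4])
L=[eval(l) for l in open("log.txt")]
for l in L: print(np.round(l["qpos"],4),np.round(l["tool_pos"],4))
# planar fit: r=L2 s(q2)+L3 s(q2+q3)+E c(q2+q3) (+a1), z=h+L2c+L3c-E s -(d)  (tool down)
from scipy.optimize import least_squares
L.append(dict(qpos=[1.037,.3425,1.5245,0,1.275,-.146],tool_pos=[.1985,.486,.292]))
Q=np.array([l["qpos"] for l in L]);T=np.array([l["tool_pos"] for l in L])
r=np.hypot(T[:,0],T[:,1]); print(np.arctan2(T[:,1],T[:,0])-Q[:,0], Q[:,1]+Q[:,2]+Q[:,4])
A=[];b=[]
for q,rr,z in zip(Q,r,T[:,2]):
    s2,c2=np.sin(q[1]),np.cos(q[1]); s,c=np.sin(q[1]+q[2]),np.cos(q[1]+q[2])
    A+= [[s2,s,c,1,0],[c2,c,-s,0,1]]; b+=[rr,z]
x,res,rk,sv=np.linalg.lstsq(np.array(A),np.array(b),rcond=None); print("L2,L3,E,a1,h-d",np.round(x,4),res,sv)
```

```text
{'time': 20.2, 'qpos': [-0.05, 0.1547, 1.7478, 0.0001, 1.2354, -1.6208], 'tool_pos': [0.426, 0.0552, 0.3029], 'tool_rot': [-3.1415, 0.0037, 3.1416], 'contact_force': [0.6001, -0.513, 0.5707], 'opening': 0.0541}
top spare0 [([0.63, -0.019, 0.01], 0.53), ([0.625, 0.053, 0.011], 0.51), ([0.557, -0.4, 0.009], 0.44)]
top jar0 [([0.563, 0.058, 0.017], 0.72), ([0.557, -0.013, 0.01], 0.54), ([0.628, -0.086, 0.012], 0.48)]
top cup [([0.391, -0.346, 0.003], 0.81)]
top ball0 [([0.434, -0.083, 0.02], 0.53)]
side spare0 [([0.554, -0.405, 0.011], 0.9), ([0.555, -0.092, 0.012], 0.76), ([0.626, 0.053, 0.01], 0.67), ([0.387, -0.339, 0.012], 0.58), ([0.395, 0.344, 0.002], 0.56), ([0.63, -0.016, 0.008], 0.55)]
side jar0 [([0.628, -0.086, 0.01], 0.86), ([0.557, 0.057, 0.006], 0.85), ([0.555, -0.02, 0.008], 0.57)]
side cup [([0.391, -0.344, 0.006], 0.92)]
side ball0 [([0.43, 0.031, 0.019], 0.67), ([0.432, -0.084, 0.021], 0.48), ([0.627, -0.012, 0.007], 0.46)]
[-2.9480e-01  5.9170e-01  1.6226e+00  1.0000e-04  9.2510e-01 -1.8648e+00] [ 0.5567 -0.0892  0.1255]
[-8.2390e-01  6.0050e-01  1.3608e+00 -8.0000e-04  1.1783e+00 -2.3897e+00] [ 0.4771 -0.4031  0.2005]
[-6.2680e-01  6.1970e-01  1.3246e+00  5.0000e-04  1.1976e+00 -2.1947e+00] [ 0.5554 -0.3078  0.2006]
[-5.0000e-02  1.5470e-01  1.7478e+00  1.0000e-04  1.2354e+00 -1.6208e+00] [0.426  0.0552 0.3029]
[0.13595473 0.12232017 0.12078423 0.17887673 0.14603857] [3.13948912 3.1396254  3.14195969 3.13792687 3.142     ]
L2,L3,E,a1,h-d [ 0.5001  0.38    0.0426  0.0065 -0.0277] [1.47409635e-06] [3.8570631  3.15634186 0.29794337 0.19366481 0.18518647]
```

View pics/e_top.png

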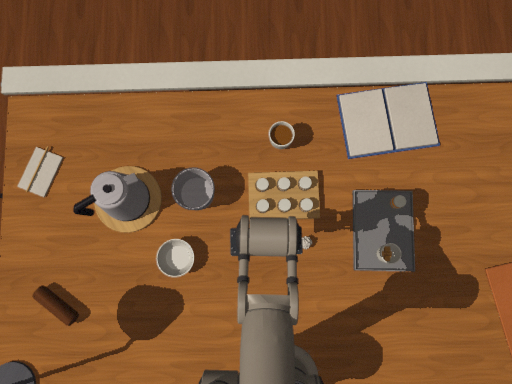

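All six pockets hold a jar and one spare is left at the far right of the tray. Before tipping the cup I'll tilt the wrist a little in free air to learn its kinematics.

Emit:
{"name": "arm_command", "arguments": {"series": [{"x": 0, "y": 0, "z": 0, "rx": 45, "ry": 0, "rz": 0}, {"x": 0, "y": 0, "z": 0, "rx": 45, "ry": 0, "rz": 0}, {"x": 0, "y": 0, "z": 0, "rx": 45, "ry": 0, "rz": 0}, {"x": 0, "y": 0, "z": 0, "rx": 45, "ry": 0, "rz": 0}, {"x": 0, "y": 0, "z": 0, "rx": 45, "ry": 0, "rz": 0}, {"x": 0, "y": 0, "z": 0, "rx": 45, "ry": 0, "rz": 0}, {"x": 0, "y": 0, "z": 0, "rx": 45, "ry": 0, "rz": 0}, {"x": 0, "y": 0, "z": 0, "rx": 45, "ry": 0, "rz": 0}]}}

```text
time: 21.5
tool_pos: [0.4278, 0.0549, 0.3008]
tool_rot: [-2.359, -0.0, 3.141]
contact_force: [-0.1, -0.1, 0.3]
opening: 0.0536
grip_force: 0.0
```

```bash
python3 st.py
```

```text
{'time': 21.5, 'qpos': [0.3411, 0.3395, 1.7232, -0.7336, 1.4438, -0.9921], 'tool_pos': [0.4278, 0.0549, 0.3008], 'tool_rot': [-2.3592, -0.0, 3.1407], 'contact_force': [-0.0688, -0.084, 0.2936], 'opening': 0.0536}
```

Emit:
{"name": "arm_command", "arguments": {"series": [{"x": 0, "y": 0, "z": 0, "rx": 0, "ry": 30, "rz": 0}, {"x": 0, "y": 0, "z": 0, "rx": 0, "ry": 30, "rz": 0}, {"x": 0, "y": 0, "z": 0, "rx": 0, "ry": 30, "rz": 0}, {"x": 0, "y": 0, "z": 0, "rx": 0, "ry": 30, "rz": 0}, {"x": 0, "y": 0, "z": 0, "rx": 0, "ry": 30, "rz": 0}, {"x": 0, "y": 0, "z": 0, "rx": 0, "ry": 30, "rz": 0}]}}

```text
time: 22.1
tool_pos: [0.4278, 0.0543, 0.301]
tool_rot: [-2.287, -0.36, 2.754]
contact_force: [-0.3, -0.0, -0.4]
opening: 0.0541
grip_force: 0.0
```

```bash
python3 st.py
```

```text
{'time': 22.1, 'qpos': [0.2307, 0.542, 1.4584, -0.5305, 1.889, -1.0853], 'tool_pos': [0.4278, 0.0543, 0.301], 'tool_rot': [-2.2871, -0.3599, 2.7541], 'contact_force': [-0.3183, -0.0217, -0.4172], 'opening': 0.0541}
```

```bash
cat > kin.py <<'E'
import numpy as np
from scipy.spatial.transform import Rotation as Ro
from scipy.optimize import least_squares
Rz=lambda a:Ro.from_euler("z",a).as_matrix(); Ry=lambda a:Ro.from_euler("y",a).as_matrix()
S4,C6=1,np.pi/2
def fk(q,p):
    a1,oy,h,L2,E,L3,ey,d,dy,dx=p
    A=Rz(q[0]); x=A@[a1,oy,h]; A=A@Ry(q[1]); x=x+A@[0,0,L2]; A=A@Ry(q[2]); x=x+A@[E,0,L3]
    A=A@Rz(S4*q[3]); x=x+A@[0,ey,0]; A=A@Ry(q[4]); x=x+A@[dx,dy,d]; A=A@Rz(q[5]+C6); return x,A
E
python3 - <<'E'
import kin; from kin import *
L=[eval(l) for l in open("log.txt")]
for S in(1,-1):
  kin.S4=S
  for c in(0,np.pi/2,np.pi,-np.pi/2):
    kin.C6=c
    e=[np.degrees(np.linalg.norm((Ro.from_matrix(fk(l["qpos"],[0]*10)[1]).inv()*Ro.from_euler("xyz",l["tool_rot"])).as_rotvec())) for l in L]
    print(S,round(c,2),np.round(e,1))
    if max(e)<5:
        f=lambda p:np.concatenate([fk(l["qpos"],p)[0]-l["tool_pos"] for l in L]+[1e-3*(p-p0)])
        p0=np.array([0,.0,.2,.5,.0,.4,0,.2,.0,.0]); r=least_squares(f,p0); print(np.round(r.x,4),np.abs(r.fun[:-10]).max()); np.save("p.npy",r.x)
E
```

```text
1 0 [90. 90. 90. 90. 90. 90.]
1 1.57 [0. 0. 0. 0. 0. 0.]
[0.     0.0764 0.2229 0.5062 0.0465 0.3796 0.     0.2526 0.     0.    ] 1.7740977981128836e-07
1 3.14 [90. 90. 90. 90. 90. 90.]
1 -1.57 [180. 180. 180. 180. 180. 180.]
-1 0 [ 90.   90.   90.   90.  108.4 120.3]
-1 1.57 [ 0.   0.1  0.1  0.  84.1 60.8]
-1 3.14 [ 90.   90.   90.   90.  124.5  87.6]
-1 -1.57 [180.  180.  180.  180.  170.3 161.8]
```

```bash
cat >> kin.py <<'E'
p=np.load("p.npy"); a1,oy,h,L2,E,L3,ey,d,dy,dx=p
LO=np.array([-2.53,-.77,.04,-1,.28,-3.11]);HI=np.array([2.53,2.02,2.7,4.14,2.66,3.11])
def ik(x,R):
    w=x-R[:,2]*d; r2=w[0]**2+w[1]**2-oy**2
    if r2<0: return None
    r=np.sqrt(r2); q1=np.arctan2(w[1],w[0])-np.arctan2(oy,r); z=w[2]-h; L=np.hypot(L3,E); D=np.hypot(r,z)
    c=(D*D-L2*L2-L*L)/(2*L2*L)
    if abs(c)>1: return None
    b=np.arccos(c); q2=np.arctan2(r,z)-np.arctan2(L*np.sin(b),L2+L*np.cos(b)); q3=b-np.arctan2(E,L3)
    M=(Rz(q1)@Ry(q2+q3)).T@R; q5=np.arccos(np.clip(M[2,2],-1,1)); q4=np.arctan2(M[1,2],M[0,2]); q6=np.arctan2(M[2,1],-M[2,0])-C6
    q=np.array([q1,q2,q3,q4,q5,q6])
    for i in(3,5):
        q[i]=(q[i]-LO[i])%(2*np.pi)+LO[i]
    return q
def ok(q,m=.03): return q is not None and np.all(q>LO+m) and np.all(q<HI-m)
def tool(phi,a,f,roll=0):
    """tool z at azimuth phi, a below horizontal; tool y horizontal (f=+-1), then rolled about tool z. degrees"""
    phi,a,roll=np.radians([phi,a,roll]); z=np.array([np.cos(a)*np.cos(phi),np.cos(a)*np.sin(phi),-np.sin(a)])
    y=f*np.array([-np.sin(phi),np.cos(phi),0]); return np.c_[np.cross(y,z),y,z]@Rz(roll)
E
python3 - <<'E'
from kin import *
L=[eval(l) for l in open("log.txt")]
l=L[-1]; print(np.round(ik(np.array(l["tool_pos"]),Ro.from_euler("xyz",l["tool_rot"]).as_matrix())-l["qpos"],4))
cup=np.array([.390,-.345,.055]); bowl=np.array([.392,.344,.13])
G=[];B=[]
for a in(10,15,20,25):
  for phi in range(-180,180,15):
    for f in(1,-1):
      R=tool(phi,a,f); q=ik(cup-.047*R[:,2],R); q0=ik(cup-.137*R[:,2],R)
      if ok(q) and ok(q0): G.append((phi,a,f)); 
      if a in(10,15):
       for a2 in(0,10,20):
        R0=tool(phi,a2,f); u=R0[:,2]; 
        for roll in(150,165,180,-150,-165):
          Rr=tool(phi,a2,f,roll); gp=bowl-.018*np.r_[u[:2],0]
          q1=ik(gp+[0,0,.03]-.047*u,R0); q2=ik(gp-.047*u,Rr)
          if a==10 and ok(q1) and ok(q2): B.append((phi,a2,f,roll,tuple(np.round(q1,2)),round(q2[5],2)))
print("G");[print(g,np.round(ik(cup-.047*tool(*g)[:,2],tool(*g)),2)) for g in G]
print("B",len(B));[print(b) for b in B if abs(b[3]) in(165,)]
E
```

```text
[ 0. -0.  0.  0. -0.  0.]
G
(-180, 10, 1) [-0.57  1.28  0.93 -0.7   2.17  1.02]
(-180, 10, -1) [-0.57  1.28  0.93 -0.7   2.17 -2.12]
(-165, 10, 1) [-0.48  1.22  1.1  -0.82  2.    0.99]
(-165, 10, -1) [-0.48  1.22  1.1  -0.82  2.   -2.15]
(-150, 10, 1) [-0.41  1.15  1.29 -0.95  1.82  1.01]
(-150, 10, -1) [-0.41  1.15  1.29 -0.95  1.82 -2.13]
(-60, 10, 1) [-0.65  1.17  2.46  3.55  1.85  1.76]
(-60, 10, -1) [-0.65  1.17  2.46  3.55  1.85 -1.38]
(-15, 10, 1) [-1.47  1.11  2.38  1.97  1.53  1.24]
(-15, 10, -1) [-1.47  1.11  2.38  1.97  1.53 -1.9 ]
(0, 10, 1) [-1.52  1.04  2.21  1.64  1.4   1.46]
(0, 10, -1) [-1.52  1.04  2.21  1.64  1.4  -1.68]
(15, 10, 1) [-1.5   1.02  2.01  1.36  1.42  1.68]
(15, 10, -1) [-1.5   1.02  2.01  1.36  1.42 -1.46]
(30, 10, 1) [-1.45  1.03  1.8   1.13  1.52  1.85]
(30, 10, -1) [-1.45  1.03  1.8   1.13  1.52 -1.29]
(45, 10, 1) [-1.39  1.07  1.59  0.96  1.67  1.96]
(45, 10, -1) [-1.39  1.07  1.59  0.96  1.67 -1.18]
(60, 10, 1) [-1.31  1.13  1.39  0.81  1.84  2.02]
(60, 10, -1) [-1.31  1.13  1.39  0.81  1.84 -1.12]
(75, 10, 1) [-1.22  1.19  1.19  0.68  2.02  2.03
[... 28230 characters left out ...]
p.float64(1.16), np.float64(1.04), np.float64(0.76), np.float64(2.34), np.float64(-0.98)), np.float64(2.39))
(165, 10, -1, 165, (np.float64(0.26), np.float64(1.08), np.float64(1.07), np.float64(0.67), np.float64(2.24), np.float64(-1.01)), np.float64(1.84))
(165, 10, -1, -165, (np.float64(0.26), np.float64(1.08), np.float64(1.07), np.float64(0.67), np.float64(2.24), np.float64(-1.01)), np.float64(2.36))
(165, 20, -1, 165, (np.float64(0.27), np.float64(1.0), np.float64(1.11), np.float64(0.59), np.float64(2.12), np.float64(-1.04)), np.float64(1.81))
(165, 20, -1, -165, (np.float64(0.27), np.float64(1.0), np.float64(1.11), np.float64(0.59), np.float64(2.12), np.float64(-1.04)), np.float64(2.34))
```

```bash
cat > plan.py <<'E'
from kin import *
from cell import observe
def cur():
    s=observe(); return np.array(s["tool_pos"]),Ro.from_euler("xyz",s["tool_rot"]).as_matrix()
def rel(x,R,X,T):
    return np.round(np.r_[1000*R.T@(X-x),np.degrees(Ro.from_matrix(R.T@T).as_rotvec())],1)
def plan(wps,x=None,R=None):
    """wps: list of (TCP,R) in the world; prints rows relative to the start and checks the joint path"""
    if x is None: x,R=cur()
    a,A=x,R
    for X,T in wps:
        X=np.asarray(X,float); rv=Ro.from_matrix(A.T@T).as_rotvec(); n=int(np.ceil(max(np.linalg.norm(X-a)/.05,np.degrees(np.linalg.norm(rv))/8.59,1)))
        Q=[ik(a+(X-a)*t,A@Ro.from_rotvec(rv*t).as_matrix()) for t in np.linspace(0,1,n+1)]
        good=all(ok(q,.01) for q in Q)
        print(rel(x,R,X,T).tolist(),"rows",n,"ok",good,"maxstep",np.round(np.abs(np.diff(Q,axis=0)).max(0),2).tolist() if good else None,"q",np.round(Q[-1],2).tolist() if Q[-1] is not None else None)
        a,A=X,T
E
python3 - <<'E'
from plan import *
T=tool(90,15,-1); z=T[:,2]
c=np.array([.390,-.345,.055])
plan([([.39,-.30,.32],T),([.39,-.50,.25],T),(c-.137*z,T)])
plan([(c-.047*z,T)],c-.137*z,T)
G=np.array([.384,.326,.135])
plan([(c-.047*z+[0,0,.12],T),(G-.047*z+[0,0,.06],T),(G-.047*z,T)],c-.047*z,T)
plan([(G-.047*z,T@Rz(np.radians(r))) for r in(60,120,165)],G-.047*z,T)
E
```

```text
[-85.9, -264.4, 223.6, -94.5, 69.3, 25.5] rows 14 ok True maxstep [0.1, 0.03, 0.02, 0.11, 0.04, 0.07] q [-1.06, 0.75, 1.28, 0.66, 2.27, -0.96]
[-181.3, -356.7, 388.8, -94.5, 69.3, 25.5] rows 5 ok True maxstep [0.03, 0.11, 0.21, 0.07, 0.09, 0.09] q [-1.18, 1.18, 0.54, 0.76, 2.58, -0.78]
[-229.4, -228.0, 473.0, -94.5, 69.3, 25.5] rows 4 ok True maxstep [0.0, 0.04, 0.06, 0.08, 0.06, 0.09] q [-1.17, 1.31, 0.68, 0.56, 2.35, -1.04]
[0.0, -0.0, 90.0, 0.0, 0.0, 0.0] rows 2 ok True maxstep [0.02, 0.06, 0.19, 0.04, 0.12, 0.07] q [-1.12, 1.2, 1.04, 0.51, 2.12, -1.16]
[115.9, 0.0, -31.1, 0.0, 0.0, 0.0] rows 3 ok True maxstep [0.0, 0.06, 0.02, 0.02, 0.05, 0.04] q [-1.12, 1.03, 1.06, 0.57, 2.25, -1.07]
[308.9, -6.0, 611.9, 0.0, 0.0, 0.0] rows 14 ok True maxstep [0.13, 0.07, 0.16, 0.11, 0.09, 0.04] q [-0.1, 0.59, 2.18, 1.38, 1.37, -1.19]
[250.9, -6.0, 627.4, 0.0, 0.0, 0.0] rows 2 ok True maxstep [0.0, 0.08, 0.01, 0.02, 0.02, 0.09] q [-0.1, 0.75, 2.18, 1.41, 1.34, -1.36]
[0.0, 0.0, 0.0, -0.0, -0.0, 60.0] rows 7 ok True maxstep [0.0, 0.0, 0.0, 0.0, 0.0, 0.15] q [-0.1, 0.75, 2.18, 1.41, 1.34, -0.31]
[0.0, 0.0, 0.0, -0.0, -0.0, 120.0] rows 7 ok True maxstep [0.0, 0.0, 0.0, 0.0, 0.0, 0.15] q [-0.1, 0.75, 2.18, 1.41, 1.34, 0.74]
[0.0, 0.0, 0.0, 0.0, 0.0, 165.0] rows 6 ok True maxstep [0.0, 0.0, 0.0, 0.0, 0.0, 0.13] q [-0.1, 0.75, 2.18, 1.41, 1.34, 1.52]
```

Emit:
{"name": "arm_command", "arguments": {"series": [{"x": -86, "y": -264, "z": 224, "rx": -94.5, "ry": 69.3, "rz": 25.5}, {"x": -86, "y": -264, "z": 224, "rx": -94.5, "ry": 69.3, "rz": 25.5}, {"x": -86, "y": -264, "z": 224, "rx": -94.5, "ry": 69.3, "rz": 25.5}, {"x": -86, "y": -264, "z": 224, "rx": -94.5, "ry": 69.3, "rz": 25.5}, {"x": -86, "y": -264, "z": 224, "rx": -94.5, "ry": 69.3, "rz": 25.5}, {"x": -86, "y": -264, "z": 224, "rx": -94.5, "ry": 69.3, "rz": 25.5}, {"x": -86, "y": -264, "z": 224, "rx": -94.5, "ry": 69.3, "rz": 25.5}, {"x": -86, "y": -264, "z": 224, "rx": -94.5, "ry": 69.3, "rz": 25.5}, {"x": -86, "y": -264, "z": 224, "rx": -94.5, "ry": 69.3, "rz": 25.5}, {"x": -86, "y": -264, "z": 224, "rx": -94.5, "ry": 69.3, "rz": 25.5}, {"x": -86, "y": -264, "z": 224, "rx": -94.5, "ry": 69.3, "rz": 25.5}, {"x": -86, "y": -264, "z": 224, "rx": -94.5, "ry": 69.3, "rz": 25.5}, {"x": -86, "y": -264, "z": 224, "rx": -94.5, "ry": 69.3, "rz": 25.5}, {"x": -86, "y": -264, "z": 224, "rx": -94.5, "ry": 69.3, "rz": 25.5}, {"x": -86, "y": -264, "z": 224, "rx": -94.5, "ry": 69.3, "rz": 25.5}, {"x": -181, "y": -357, "z": 389, "rx": -94.5, "ry": 69.3, "rz": 25.5}, {"x": -181, "y": -357, "z": 389, "rx": -94.5, "ry": 69.3, "rz": 25.5}, {"x": -181, "y": -357, "z": 389, "rx": -94.5, "ry": 69.3, "rz": 25.5}, {"x": -181, "y": -357, "z": 389, "rx": -94.5, "ry": 69.3, "rz": 25.5}, {"x": -181, "y": -357, "z": 389, "rx": -94.5, "ry": 69.3, "rz": 25.5}], "hand": 91, "squeeze": 30}}

```text
time: 24.1
tool_pos: [0.3894, -0.5019, 0.2472]
tool_rot: [-3.127, -1.306, 1.557]
contact_force: [0.9, -0.8, -0.8]
opening: 0.0911
grip_force: 0.0
```

Run:
```python
from plan import *
from h import *
P=look("f")
for c_,p_ in P.items(): print(c_,[(np.round(d["point"],4).tolist(),round(d["confidence"],2)) for d in mark_of(p_,"cup")])
T=tool(90,15,-1); z=T[:,2]; c=np.array([.390,-.345,.055])
print(cur()[0],np.degrees(Ro.from_matrix(cur()[1].T@T).magnitude()))
plan([(c-.137*z,T),(c-.047*z,T)])
```

```text
top [([0.389, -0.345, 0.0059], 0.81), ([0.394, 0.3481, -0.0022], 0.62)]
side [([0.388, -0.3464, 0.0044], 0.81)]
[ 0.39059586 -0.49867038  0.25180247] 0.30368862572173616
[-150.0, -0.3, 63.1, -0.1, 0.3, -0.1] rows 4 ok True maxstep [0.0, 0.04, 0.06, 0.07, 0.06, 0.09] q [-1.17, 1.31, 0.68, 0.56, 2.35, -1.04]
[-149.6, -0.1, 153.1, -0.1, 0.3, -0.1] rows 2 ok True maxstep [0.02, 0.06, 0.19, 0.04, 0.12, 0.07] q [-1.12, 1.2, 1.04, 0.51, 2.12, -1.16]
```

View pics/f_side.png

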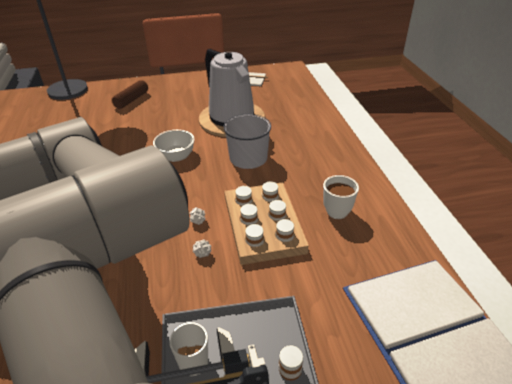

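The side view shows the open fingers in front of the cup at (188,345), with the leftover spare clear at (291,360) and all six jars seated. I'll approach the cup now.

Emit:
{"name": "arm_command", "arguments": {"series": [{"x": -50, "y": -1, "z": 20, "rx": 0, "ry": 0, "rz": 0}, {"x": -100, "y": -1, "z": 40, "rx": 0, "ry": 0, "rz": 0}, {"x": -149, "y": -1, "z": 63, "rx": 0, "ry": 0, "rz": 0}, {"x": -149, "y": -1, "z": 63, "rx": 0, "ry": 0, "rz": 0}, {"x": -149, "y": -1, "z": 90, "rx": 0, "ry": 0, "rz": 0}, {"x": -149, "y": -1, "z": 120, "rx": 0, "ry": 0, "rz": 0}, {"x": -149, "y": -1, "z": 140, "rx": 0, "ry": 0, "rz": 0}, {"x": -149, "y": -1, "z": 152, "rx": 0, "ry": 0, "rz": 0}, {"x": -149, "y": -1, "z": 152, "rx": 0, "ry": 0, "rz": 0}, {"x": -149, "y": -1, "z": 152, "rx": 0, "ry": 0, "rz": 0}]}}

```text
time: 25.3
tool_pos: [0.3891, -0.3924, 0.07]
tool_rot: [-3.141, -1.303, 1.571]
contact_force: [-0.0, -0.1, 0.3]
opening: 0.0908
grip_force: 0.0
```

Emit:
{"name": "arm_command", "arguments": {"series": [{"x": 0, "y": 0, "z": 0, "rx": 0, "ry": 0, "rz": 0}, {"x": 0, "y": 0, "z": 0, "rx": 0, "ry": 0, "rz": 0}, {"x": 0, "y": 0, "z": 0, "rx": 0, "ry": 0, "rz": 0}, {"x": 0, "y": 0, "z": 0, "rx": 0, "ry": 0, "rz": 0}, {"x": 0, "y": 0, "z": 0, "rx": 0, "ry": 0, "rz": 0}, {"x": 0, "y": 0, "z": 0, "rx": 0, "ry": 0, "rz": 0}], "hand": 45, "squeeze": 30}}

```text
time: 25.9
tool_pos: [0.3881, -0.3918, 0.0675]
tool_rot: [-3.132, -1.308, 1.562]
contact_force: [-1.8, 0.1, 1.3]
opening: 0.0623
grip_force: 29.9
```

Run:
```python
from plan import *
T=tool(90,15,-1); z=T[:,2]; print(cur()[0]+.047*cur()[1][:,2])
c=np.array([.390,-.345,.055])
np.save("grasp.npy",np.r_[cur()[0],cur()[1].ravel()])
G=np.array([.384,.326,.135])
plan([(c-.047*z+[0,0,.12],T),(G-.047*z+[0,0,.06],T),(G-.047*z,T)])
```

```text
[ 0.38807072 -0.34641641  0.0552818 ]
[115.9, 1.6, -29.8, -0.0, 0.1, -0.1] rows 3 ok True maxstep [0.0, 0.06, 0.02, 0.02, 0.05, 0.04] q [-1.12, 1.03, 1.06, 0.57, 2.25, -1.07]
[309.8, -4.6, 612.9, -0.0, 0.1, -0.1] rows 14 ok True maxstep [0.13, 0.07, 0.16, 0.11, 0.09, 0.04] q [-0.1, 0.59, 2.18, 1.38, 1.37, -1.19]
[251.9, -4.4, 628.5, -0.0, 0.1, -0.1] rows 2 ok True maxstep [0.0, 0.08, 0.01, 0.02, 0.02, 0.09] q [-0.1, 0.75, 2.18, 1.41, 1.34, -1.36]
```

Emit:
{"name": "arm_command", "arguments": {"series": [{"x": 40, "y": 0, "z": -10, "rx": 0, "ry": 0, "rz": 0}, {"x": 80, "y": 0, "z": -20, "rx": 0, "ry": 0, "rz": 0}, {"x": 116, "y": 0, "z": -30, "rx": 0, "ry": 0, "rz": 0}, {"x": 130, "y": 0, "z": 10, "rx": 0, "ry": 0, "rz": 0}, {"x": 143, "y": -1, "z": 50, "rx": 0, "ry": 0, "rz": 0}, {"x": 156, "y": -1, "z": 90, "rx": 0, "ry": 0, "rz": 0}, {"x": 168, "y": -1, "z": 130, "rx": 0, "ry": 0, "rz": 0}, {"x": 181, "y": -2, "z": 170, "rx": 0, "ry": 0, "rz": 0}, {"x": 193, "y": -2, "z": 210, "rx": 0, "ry": 0, "rz": 0}, {"x": 205, "y": -2, "z": 250, "rx": 0, "ry": 0, "rz": 0}, {"x": 217, "y": -3, "z": 290, "rx": 0, "ry": 0, "rz": 0}, {"x": 229, "y": -3, "z": 330, "rx": 0, "ry": 0, "rz": 0}, {"x": 241, "y": -3, "z": 370, "rx": 0, "ry": 0, "rz": 0}, {"x": 253, "y": -4, "z": 410, "rx": 0, "ry": 0, "rz": 0}, {"x": 265, "y": -4, "z": 450, "rx": 0, "ry": 0, "rz": 0}, {"x": 277, "y": -4, "z": 490, "rx": 0, "ry": 0, "rz": 0}, {"x": 289, "y": -4, "z": 530, "rx": 0, "ry": 0, "rz": 0}, {"x": 301, "y": -5, "z": 570, "rx": 0, "ry": 0, "rz": 0}, {"x": 310, "y": -5, "z": 613, "rx": 0, "ry": 0, "rz": 0}, {"x": 310, "y": -5, "z": 613, "rx": 0, "ry": 0, "rz": 0}]}}

```text
time: 27.9
tool_pos: [0.3813, 0.2851, 0.2068]
tool_rot: [-3.132, -1.307, 1.569]
contact_force: [0.3, -0.0, -0.8]
opening: 0.0621
grip_force: 30.0
```

Run:
```python
from plan import *
from h import *
P=look("g")
im=np.hstack([P["top"]["pixels"][150:350,130:330],P["side"]["pixels"][60:260,90:290]])
cv2.imwrite("pics/g.png",cv2.resize(im,(800,400)))
T=tool(90,15,-1); z=T[:,2]; print(cur()[0]+.047*cur()[1][:,2],observe()["opening"],observe()["contact_force"])
G=np.array([.384,.326,.135])
plan([(G-.047*z,T)])
```

```text
[0.38291919 0.32724623 0.19446813] 0.06240385497440702 [ 0.29349474 -1.08181152 -1.38659912]
[-57.9, 1.0, 14.3, -0.2, 0.2, -0.1] rows 2 ok True maxstep [0.0, 0.08, 0.01, 0.02, 0.01, 0.09] q [-0.1, 0.75, 2.18, 1.41, 1.34, -1.36]
```

View pics/g.png

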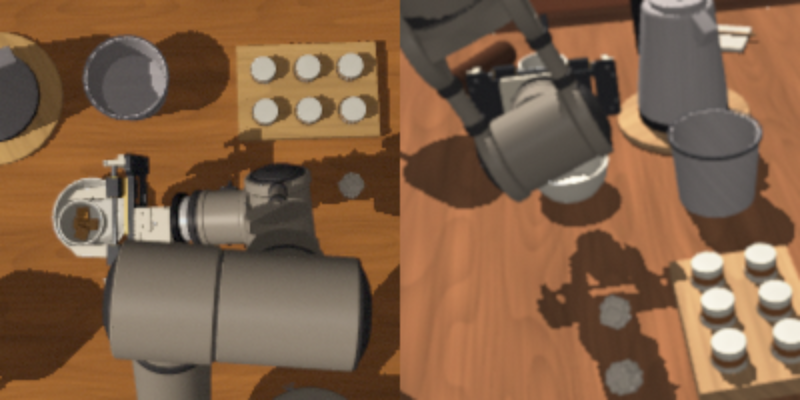

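The cup is upright over the bowl with the lumps inside, clear of the bin. I'll lower it and tip.

Emit:
{"name": "arm_command", "arguments": {"series": [{"x": -20, "y": 1, "z": 5, "rx": 0, "ry": 0, "rz": 0}, {"x": -40, "y": 1, "z": 10, "rx": 0, "ry": 0, "rz": 0}, {"x": -58, "y": 1, "z": 14, "rx": 0, "ry": 0, "rz": 0}, {"x": -58, "y": 1, "z": 14, "rx": 0, "ry": 0, "rz": 8}, {"x": -58, "y": 1, "z": 14, "rx": 0, "ry": 0, "rz": 16}, {"x": -58, "y": 1, "z": 14, "rx": 0, "ry": 0, "rz": 24}, {"x": -58, "y": 1, "z": 14, "rx": 0, "ry": 0, "rz": 32}, {"x": -58, "y": 1, "z": 14, "rx": 0, "ry": 0, "rz": 40}, {"x": -58, "y": 1, "z": 14, "rx": 0, "ry": 0, "rz": 48}, {"x": -58, "y": 1, "z": 14, "rx": 0, "ry": 0, "rz": 56}, {"x": -58, "y": 1, "z": 14, "rx": 0, "ry": 0, "rz": 64}, {"x": -58, "y": 1, "z": 14, "rx": 0, "ry": 0, "rz": 72}, {"x": -58, "y": 1, "z": 14, "rx": 0, "ry": 0, "rz": 80}, {"x": -58, "y": 1, "z": 14, "rx": 0, "ry": 0, "rz": 88}, {"x": -58, "y": 1, "z": 14, "rx": 0, "ry": 0, "rz": 94}, {"x": -58, "y": 1, "z": 14, "rx": 0, "ry": 0, "rz": 100}, {"x": -58, "y": 1, "z": 14, "rx": 0, "ry": 0, "rz": 104}, {"x": -58, "y": 1, "z": 14, "rx": 0, "ry": 0, "rz": 108}, {"x": -58, "y": 1, "z": 14, "rx": 0, "ry": 0, "rz": 112}, {"x": -58, "y": 1, "z": 14, "rx": 0, "ry": 0, "rz": 116}]}}

```text
time: 30.0
tool_pos: [0.386, 0.2777, 0.1472]
tool_rot: [-1.864, 0.441, -0.131]
contact_force: [0.2, -0.8, -0.8]
opening: 0.0625
grip_force: 29.9
```

Emit:
{"name": "arm_command", "arguments": {"series": [{"x": 0, "y": 0, "z": 0, "rx": 0, "ry": 0, "rz": 4}, {"x": 0, "y": 0, "z": 0, "rx": 0, "ry": 0, "rz": 8}, {"x": 0, "y": 0, "z": 0, "rx": 0, "ry": 0, "rz": 12}, {"x": 0, "y": 0, "z": 0, "rx": 0, "ry": 0, "rz": 16}, {"x": 0, "y": 0, "z": 0, "rx": 0, "ry": 0, "rz": 20}, {"x": 0, "y": 0, "z": 0, "rx": 0, "ry": 0, "rz": 24}, {"x": 0, "y": 0, "z": 0, "rx": 0, "ry": 0, "rz": 28}, {"x": 0, "y": 0, "z": 0, "rx": 0, "ry": 0, "rz": 32}, {"x": 0, "y": 0, "z": 0, "rx": 0, "ry": 0, "rz": 36}, {"x": 0, "y": 0, "z": 0, "rx": 0, "ry": 0, "rz": 40}, {"x": 0, "y": 0, "z": 0, "rx": 0, "ry": 0, "rz": 45}, {"x": 0, "y": 0, "z": 0, "rx": 0, "ry": 0, "rz": 50}, {"x": 0, "y": 0, "z": 0, "rx": 0, "ry": 0, "rz": 55}, {"x": 0, "y": 0, "z": 0, "rx": 0, "ry": 0, "rz": 55}, {"x": 0, "y": 0, "z": 0, "rx": 0, "ry": 0, "rz": 55}, {"x": 0, "y": 0, "z": 0, "rx": 0, "ry": 0, "rz": 55}, {"x": 0, "y": 0, "z": 0, "rx": 0, "ry": 0, "rz": 55}]}}

```text
time: 31.7
tool_pos: [0.3849, 0.279, 0.1473]
tool_rot: [-2.62, 1.265, -1.028]
contact_force: [0.1, 0.7, -1.5]
opening: 0.0623
grip_force: 29.9
```

Emit:
{"name": "arm_command", "arguments": {"series": [{"x": 0, "y": 0, "z": 0, "rx": 0, "ry": 0, "rz": -8}, {"x": 0, "y": 0, "z": 0, "rx": 0, "ry": 0, "rz": 0}, {"x": 0, "y": 0, "z": 0, "rx": 0, "ry": 0, "rz": -8}, {"x": 0, "y": 0, "z": 0, "rx": 0, "ry": 0, "rz": 0}, {"x": 8, "y": 0, "z": 0, "rx": 0, "ry": 0, "rz": 0}, {"x": -4, "y": 0, "z": 0, "rx": 0, "ry": 0, "rz": 0}, {"x": 8, "y": 0, "z": 0, "rx": 0, "ry": 0, "rz": 0}, {"x": 0, "y": 0, "z": 0, "rx": 0, "ry": 0, "rz": 0}, {"x": 0, "y": 0, "z": 0, "rx": 0, "ry": 0, "rz": 0}, {"x": 0, "y": 0, "z": 0, "rx": 0, "ry": 0, "rz": 0}, {"x": 0, "y": 0, "z": 0, "rx": 0, "ry": 0, "rz": 0}]}}

```text
time: 32.8
tool_pos: [0.3847, 0.2794, 0.1475]
tool_rot: [-2.62, 1.265, -1.028]
contact_force: [0.1, -0.5, -0.4]
opening: 0.0621
grip_force: 29.9
```

Run:
```python
from plan import *
from h import *
P=look("i")
im=np.hstack([cv2.resize(P["top"]["pixels"][200:300,130:230],(400,400)),cv2.resize(P["side"]["pixels"][100:200,130:230],(400,400))])
cv2.imwrite("pics/i.png",im)
for c_,p_ in P.items(): print(c_,[(np.round(d["point"],3).tolist(),round(d["confidence"],2)) for d in mark_of(p_,"lump0")])
print(observe()["opening"],observe()["contact_force"],np.round(observe()["qpos"],2))
```

```text
top [([0.471, -0.347, -0.002], 0.25)]
side [([0.628, -0.015, 0.008], 0.34)]
0.06196383418024543 [ 0.32149999  0.05659327 -1.67865908] [-0.11  0.75  2.18  1.41  1.34  1.63]
```

View pics/i.png

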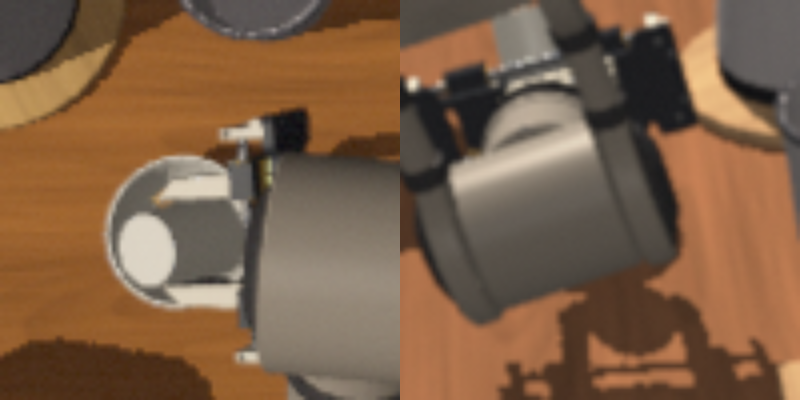

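The cup is inverted over the bowl and a brown lump edge shows inside the bowl at (158,200). I'll roll upright, then look.

Emit:
{"name": "arm_command", "arguments": {"series": [{"x": 0, "y": 0, "z": 0, "rx": 0, "ry": 0, "rz": -9}, {"x": 0, "y": 0, "z": 0, "rx": 0, "ry": 0, "rz": -17}, {"x": 0, "y": 0, "z": 0, "rx": 0, "ry": 0, "rz": -26}, {"x": 0, "y": 0, "z": 0, "rx": 0, "ry": 0, "rz": -34}, {"x": 0, "y": 0, "z": 0, "rx": 0, "ry": 0, "rz": -43}, {"x": 0, "y": 0, "z": 0, "rx": 0, "ry": 0, "rz": -51}, {"x": 0, "y": 0, "z": 0, "rx": 0, "ry": 0, "rz": -60}, {"x": 0, "y": 0, "z": 0, "rx": 0, "ry": 0, "rz": -68}, {"x": 0, "y": 0, "z": 0, "rx": 0, "ry": 0, "rz": -77}, {"x": 0, "y": 0, "z": 0, "rx": 0, "ry": 0, "rz": -85}, {"x": 0, "y": 0, "z": 0, "rx": 0, "ry": 0, "rz": -94}, {"x": 0, "y": 0, "z": 0, "rx": 0, "ry": 0, "rz": -102}, {"x": 0, "y": 0, "z": 0, "rx": 0, "ry": 0, "rz": -111}, {"x": 0, "y": 0, "z": 0, "rx": 0, "ry": 0, "rz": -119}, {"x": 0, "y": 0, "z": 0, "rx": 0, "ry": 0, "rz": -128}, {"x": 0, "y": 0, "z": 0, "rx": 0, "ry": 0, "rz": -136}, {"x": 0, "y": 0, "z": 0, "rx": 0, "ry": 0, "rz": -145}, {"x": 0, "y": 0, "z": 0, "rx": 0, "ry": 0, "rz": -153}, {"x": 0, "y": 0, "z": 0, "rx": 0, "ry": 0, "rz": -162}, {"x": 0, "y": 0, "z": 0, "rx": 0, "ry": 0, "rz": -171}]}}

```text
time: 35.0
tool_pos: [0.3847, 0.2793, 0.1473]
tool_rot: [-3.104, -1.307, 1.533]
contact_force: [0.4, 0.6, -1.3]
opening: 0.0623
grip_force: 29.9
```

Emit:
{"name": "arm_command", "arguments": {"series": [{"x": 50, "y": 0, "z": -10, "rx": 0, "ry": 0, "rz": 0}, {"x": 90, "y": 0, "z": -20, "rx": 0, "ry": 0, "rz": 0}, {"x": 90, "y": 0, "z": -70, "rx": 0, "ry": 0, "rz": 0}, {"x": 90, "y": 0, "z": -120, "rx": 0, "ry": 0, "rz": 0}, {"x": 90, "y": 0, "z": -170, "rx": 0, "ry": 0, "rz": 0}, {"x": 90, "y": 0, "z": -170, "rx": 0, "ry": 0, "rz": 0}, {"x": 90, "y": 0, "z": -170, "rx": 0, "ry": 0, "rz": 0}]}}

```text
time: 35.7
tool_pos: [0.3866, 0.1377, 0.2786]
tool_rot: [-3.083, -1.306, 1.508]
contact_force: [-0.6, -0.2, -0.8]
opening: 0.062
grip_force: 30.0
```

Run:
```python
from plan import *
from h import *
P=look("j")
im=np.hstack([cv2.resize(P["top"]["pixels"][180:300,130:270],(467,400)),cv2.resize(P["side"]["pixels"][110:210,130:210],(320,400))])
cv2.imwrite("pics/j.png",im)
for c_,p_ in P.items(): print(c_,[(np.round(d["point"],3).tolist(),round(d["confidence"],2)) for d in mark_of(p_,"lump0")],[(np.round(d["point"],3).tolist(),round(d["confidence"],2)) for d in mark_of(p_,"cup")])
T=tool(90,15,-1); z=T[:,2]
g=np.load("grasp.npy"); gx=g[:3]; 
plan([(gx+[0,-.0,.12],T),(gx+[0,0,.02],T),(gx+[0,0,.0005],T)])
```

```text
top [([0.414, 0.362, 0.001], 0.62), ([0.387, 0.35, 0.016], 0.61), ([0.395, 0.315, 0.013], 0.44), ([0.427, 0.344, 0.027], 0.37)] [([0.387, 0.184, 0.217], 0.96), ([0.556, -0.399, 0.004], 0.48)]
side [([0.628, 0.054, 0.009], 0.45), ([0.556, 0.058, 0.004], 0.41)] []
[-226.0, 4.8, -489.7, -0.2, 0.1, -1.0] rows 11 ok True maxstep [0.11, 0.08, 0.16, 0.09, 0.08, 0.04] q [-1.13, 1.03, 1.06, 0.56, 2.25, -1.07]
[-322.5, 6.5, -463.7, -0.2, 0.1, -1.0] rows 2 ok True maxstep [0.0, 0.07, 0.01, 0.03, 0.06, 0.04] q [-1.13, 1.17, 1.05, 0.52, 2.14, -1.15]
[-341.3, 6.8, -458.6, -0.2, 0.1, -1.0] rows 1 ok True maxstep [0.0, 0.03, 0.01, 0.01, 0.02, 0.01] q [-1.13, 1.2, 1.04, 0.51, 2.12, -1.16]
```

View pics/j.png

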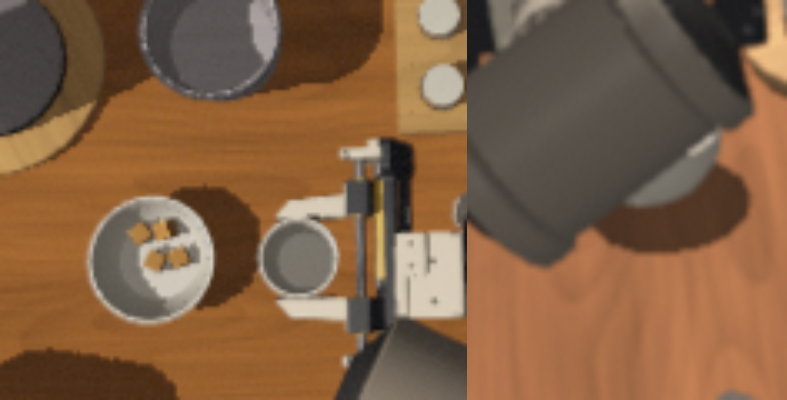

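All four lumps lie in the bowl and the cup is empty. I'll return the cup to its place on the tray.

Emit:
{"name": "arm_command", "arguments": {"series": [{"x": -226, "y": 5, "z": -490, "rx": 0, "ry": 0, "rz": -1}, {"x": -226, "y": 5, "z": -490, "rx": 0, "ry": 0, "rz": -1}, {"x": -226, "y": 5, "z": -490, "rx": 0, "ry": 0, "rz": -1}, {"x": -226, "y": 5, "z": -490, "rx": 0, "ry": 0, "rz": -1}, {"x": -226, "y": 5, "z": -490, "rx": 0, "ry": 0, "rz": -1}, {"x": -226, "y": 5, "z": -490, "rx": 0, "ry": 0, "rz": -1}, {"x": -226, "y": 5, "z": -490, "rx": 0, "ry": 0, "rz": -1}, {"x": -226, "y": 5, "z": -490, "rx": 0, "ry": 0, "rz": -1}, {"x": -226, "y": 5, "z": -490, "rx": 0, "ry": 0, "rz": -1}, {"x": -226, "y": 5, "z": -490, "rx": 0, "ry": 0, "rz": -1}, {"x": -226, "y": 5, "z": -490, "rx": 0, "ry": 0, "rz": -1}, {"x": -226, "y": 5, "z": -490, "rx": 0, "ry": 0, "rz": -1}, {"x": -274, "y": 6, "z": -477, "rx": 0, "ry": 0, "rz": -1}, {"x": -310, "y": 6, "z": -467, "rx": 0, "ry": 0, "rz": -1}, {"x": -322, "y": 6, "z": -464, "rx": 0, "ry": 0, "rz": -1}, {"x": -330, "y": 7, "z": -462, "rx": 0, "ry": 0, "rz": -1}, {"x": -332, "y": 7, "z": -461, "rx": 0, "ry": 0, "rz": -1}, {"x": -332, "y": 7, "z": -461, "rx": 0, "ry": 0, "rz": -1}]}}

```text
time: 37.8
tool_pos: [0.3884, -0.3931, 0.0794]
tool_rot: [3.133, -1.306, 1.58]
contact_force: [-1.0, -0.0, -1.5]
opening: 0.0622
grip_force: 30.0
```

Run:
```python
from plan import *
g=np.load("grasp.npy"); T=tool(90,15,-1)
print(cur()[0],observe()["contact_force"],g[:3]); plan([(g[:3],T)])
```

```text
[ 0.38837585 -0.39310979  0.07937977] [-1.01624333 -0.0464909  -1.49563244] [ 0.38809038 -0.39179707  0.06751273]
[-11.1, -0.3, 4.4, -0.0, 0.2, 0.1] rows 1 ok True maxstep [0.0, 0.02, 0.0, 0.0, 0.01, 0.01] q [-1.13, 1.2, 1.04, 0.51, 2.12, -1.16]
```

Emit:
{"name": "arm_command", "arguments": {"series": [{"x": -5, "y": 0, "z": 1, "rx": 0, "ry": 0, "rz": 0}, {"x": -8, "y": 0, "z": 2, "rx": 0, "ry": 0, "rz": 0}, {"x": -9, "y": 0, "z": 2, "rx": 0, "ry": 0, "rz": 0}, {"x": -9, "y": 0, "z": 2, "rx": 0, "ry": 0, "rz": 0}]}}

```text
time: 38.2
tool_pos: [0.3879, -0.3934, 0.069]
tool_rot: [3.137, -1.307, 1.575]
contact_force: [0.1, -0.6, -1.0]
opening: 0.0625
grip_force: 30.0
```

Emit:
{"name": "arm_command", "arguments": {"series": [{"x": -1, "y": 0, "z": 0, "rx": 0, "ry": 0, "rz": 0}, {"x": -2, "y": 0, "z": 0.5, "rx": 0, "ry": 0, "rz": 0}, {"x": -2, "y": 0, "z": 0.5, "rx": 0, "ry": 0, "rz": 0}]}}

```text
time: 38.5
tool_pos: [0.3879, -0.3936, 0.0674]
tool_rot: [3.135, -1.308, 1.578]
contact_force: [-0.6, -0.5, 3.4]
opening: 0.0623
grip_force: 29.8
```

Contact is felt, so I'll release and back out along the tool axis.

Emit:
{"name": "arm_command", "arguments": {"series": [{"x": 0, "y": 0, "z": 0, "rx": 0, "ry": 0, "rz": 0}, {"x": 0, "y": 0, "z": 0, "rx": 0, "ry": 0, "rz": 0}, {"x": 0, "y": 0, "z": 0, "rx": 0, "ry": 0, "rz": 0}, {"x": 0, "y": 0, "z": 0, "rx": 0, "ry": 0, "rz": 0}, {"x": 0, "y": 0, "z": -20, "rx": 0, "ry": 0, "rz": 0}, {"x": 0, "y": 0, "z": -55, "rx": 0, "ry": 0, "rz": 0}, {"x": 0, "y": 0, "z": -90, "rx": 0, "ry": 0, "rz": 0}, {"x": 40, "y": 0, "z": -105, "rx": 0, "ry": 0, "rz": 0}, {"x": 90, "y": 0, "z": -115, "rx": 0, "ry": 0, "rz": 0}, {"x": 140, "y": 0, "z": -125, "rx": 0, "ry": 0, "rz": 0}, {"x": 190, "y": 0, "z": -125, "rx": 0, "ry": 0, "rz": 0}, {"x": 190, "y": 0, "z": -125, "rx": 0, "ry": 0, "rz": 0}], "hand": 90}}

```text
time: 39.7
tool_pos: [0.388, -0.4641, 0.2901]
tool_rot: [3.116, -1.297, 1.598]
contact_force: [-0.4, 0.3, 1.4]
opening: 0.0899
grip_force: 0.0
```

Run:
```python
from plan import *
from h import *
P=look("k")
for c_,p_ in P.items():
  for n in("cup","ball0","spare0"): print(c_,n,[(np.round(d["point"],3).tolist(),round(d["confidence"],2)) for d in mark_of(p_,n) if d["confidence"]>.35])
D=Ro.from_euler("xyz",[np.pi,0,np.pi]).as_matrix()
for yaw in(0,90,180,-90):
    print(yaw); plan([([.42,-.30,.33],tool(90,60,-1)),([.43,-.083,.2],Ro.from_euler("xyz",[np.pi,0,np.radians(yaw)]).as_matrix())])
```

```text
top cup [([0.391, -0.348, 0.003], 0.82), ([0.63, -0.02, 0.011], 0.54)]
top ball0 [([0.429, 0.031, 0.022], 0.65), ([0.431, -0.08, 0.021], 0.53)]
top spare0 [([0.555, -0.4, 0.008], 0.75), ([0.627, -0.015, 0.009], 0.64), ([0.559, -0.087, 0.01], 0.53), ([0.626, 0.055, 0.01], 0.47)]
side cup [([0.391, -0.349, 0.005], 0.52)]
side ball0 [([0.431, -0.084, 0.02], 0.59), ([0.429, 0.031, 0.019], 0.55)]
side spare0 [([0.555, -0.401, 0.007], 0.69), ([0.558, -0.091, 0.011], 0.68), ([0.628, -0.013, 0.005], 0.67), ([0.63, 0.056, 0.011], 0.57)]
0
[89.6, 32.4, 146.5, -0.0, -45.0, 0.0] rows 6 ok True maxstep [0.06, 0.11, 0.12, 0.11, 0.13, 0.09] q [-0.92, 0.48, 1.3, 0.31, 1.78, -0.92]
[20.0, 42.5, 389.7, -58.2, -58.1, 75.7] rows 11 ok True maxstep [0.07, 0.04, 0.09, 0.06, 0.1, 0.25] q [-0.37, 0.29, 1.89, -0.0, 0.96, 1.2]
90
[89.6, 32.4, 146.5, -0.0, -45.0, 0.0] rows 6 ok True maxstep [0.06, 0.11, 0.12, 0.11, 0.13, 0.09] q [-0.92, 0.48, 1.3, 0.31, 1.78, -0.92]
[20.0, 42.5, 389.7, -0.0, -75.0, 0.0] rows 6 ok True maxstep [0.12, 0.06, 0.13, 0.09, 0.15, 0.17] q [-0.37, 0.29, 1.89, 0.0, 0.96, -0.37]
180
[89.6, 32.4, 146.5, -0.0, -45.0, 0.0] rows 6 ok True maxstep [0.06, 0.11, 0.12, 0.11, 0.13, 0.09] q [-0.92, 0.48, 1.3, 0.31, 1.78, -0.92]
[20.0, 42.5, 389.7, 58.1, -58.2, -75.7] rows 11 ok True maxstep [0.06, 0.02, 0.05, 0.04, 0.09, 0.12] q [-0.37, 0.29, 1.89, 0.0, 0.96, -1.94]
-90
[89.6, 32.4, 146.5, -0.0, -45.0, 0.0] rows 6 ok True maxstep [0.06, 0.11, 0.12, 0.11, 0.13, 0.09] q [-0.92, 0.48, 1.3, 0.31, 1.78, -0.92]
[20.0, 42.5, 389.7, 109.6, -0.0, -142.8] rows 21 ok True maxstep [0.05, 0.03, 0.05, 0.05, 0.07, 0.22] q [-0.37, 0.29, 1.89, 0.0, 0.96, 2.78]
```

View pics/k_side.png

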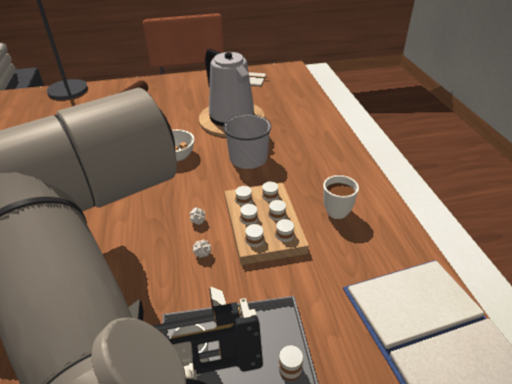

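The side view shows the tool backed away from the tray, the spare still at (291,360), both balls at (197,215) and (202,248), and lumps in the bowl. The networks place the cup at (0.391, -0.348), standing. The paper balls are next.

Emit:
{"name": "arm_command", "arguments": {"series": [{"x": 90, "y": 32, "z": 146, "rx": 0, "ry": -45, "rz": 0}, {"x": 90, "y": 32, "z": 146, "rx": 0, "ry": -45, "rz": 0}, {"x": 90, "y": 32, "z": 146, "rx": 0, "ry": -45, "rz": 0}, {"x": 90, "y": 32, "z": 146, "rx": 0, "ry": -45, "rz": 0}, {"x": 90, "y": 32, "z": 146, "rx": 0, "ry": -45, "rz": 0}, {"x": 90, "y": 32, "z": 146, "rx": 0, "ry": -45, "rz": 0}, {"x": 20, "y": 42, "z": 390, "rx": 58.1, "ry": -58.2, "rz": -75.7}, {"x": 20, "y": 42, "z": 390, "rx": 58.1, "ry": -58.2, "rz": -75.7}, {"x": 20, "y": 42, "z": 390, "rx": 58.1, "ry": -58.2, "rz": -75.7}, {"x": 20, "y": 42, "z": 390, "rx": 58.1, "ry": -58.2, "rz": -75.7}, {"x": 20, "y": 42, "z": 390, "rx": 58.1, "ry": -58.2, "rz": -75.7}, {"x": 20, "y": 42, "z": 390, "rx": 58.1, "ry": -58.2, "rz": -75.7}, {"x": 20, "y": 42, "z": 390, "rx": 58.1, "ry": -58.2, "rz": -75.7}, {"x": 20, "y": 42, "z": 390, "rx": 58.1, "ry": -58.2, "rz": -75.7}, {"x": 20, "y": 42, "z": 390, "rx": 58.1, "ry": -58.2, "rz": -75.7}, {"x": 20, "y": 42, "z": 390, "rx": 58.1, "ry": -58.2, "rz": -75.7}, {"x": 20, "y": 42, "z": 390, "rx": 58.1, "ry": -58.2, "rz": -75.7}, {"x": 20, "y": 42, "z": 390, "rx": 58.1, "ry": -58.2, "rz": -75.7}, {"x": 20, "y": 42, "z": 390, "rx": 58.1, "ry": -58.2, "rz": -75.7}, {"x": 20, "y": 42, "z": 390, "rx": 58.1, "ry": -58.2, "rz": -75.7}], "hand": 72, "squeeze": 10}}

```text
time: 42.1
tool_pos: [0.4297, -0.0833, 0.2]
tool_rot: [-3.14, -0.0, 3.138]
contact_force: [-0.1, -0.4, 0.3]
opening: 0.0716
grip_force: 0.0
```

Run:
```python
from plan import *
from h import *
for c in("top","side"):
  p_=read_camera(c); print(c,[(np.round(d["point"],3).tolist(),round(d["confidence"],2)) for d in mark_of(p_,"ball0")],[(np.round(d["point"],3).tolist(),round(d["confidence"],2)) for d in mark_of(p_,"cup")][:1])
D=Ro.from_euler("xyz",[np.pi,0,np.pi]).as_matrix()
plan([([.430,-.082,.072],D)]); print(cur()[0])
```

```text
top [([0.43, 0.031, 0.022], 0.66), ([0.554, -0.4, 0.006], 0.52)] [([0.39, -0.348, 0.006], 0.81)]
side [([0.432, -0.084, 0.02], 0.64)] [([0.39, -0.346, 0.002], 0.9)]
[-0.2, 1.3, 128.5, -0.2, 0.1, -0.1] rows 3 ok True maxstep [0.0, 0.08, 0.05, 0.0, 0.12, 0.0] q [-0.36, 0.52, 2.01, 0.0, 0.61, -1.93]
[ 0.42964055 -0.08295158  0.20047953]
```

Emit:
{"name": "arm_command", "arguments": {"series": [{"x": 0, "y": 1, "z": 45, "rx": 0, "ry": 0, "rz": 0}, {"x": 0, "y": 1, "z": 90, "rx": 0, "ry": 0, "rz": 0}, {"x": 0, "y": 1, "z": 128, "rx": 0, "ry": 0, "rz": 0}, {"x": 0, "y": 1, "z": 128, "rx": 0, "ry": 0, "rz": 0}, {"x": 0, "y": 1, "z": 128, "rx": 0, "ry": 0, "rz": 0}]}}

```text
time: 42.9
tool_pos: [0.4299, -0.0822, 0.0729]
tool_rot: [-3.139, 0.001, 3.141]
contact_force: [-0.6, -0.2, 0.7]
opening: 0.0718
grip_force: 0.0
```

Emit:
{"name": "arm_command", "arguments": {"series": [{"x": 0, "y": 0, "z": 0, "rx": 0, "ry": 0, "rz": 0}, {"x": 0, "y": 0, "z": 0, "rx": 0, "ry": 0, "rz": 0}, {"x": 0, "y": 0, "z": 0, "rx": 0, "ry": 0, "rz": 0}, {"x": 0, "y": 0, "z": 0, "rx": 0, "ry": 0, "rz": 0}, {"x": 0, "y": 0, "z": 0, "rx": 0, "ry": 0, "rz": 0}, {"x": 0, "y": 0, "z": -40, "rx": 0, "ry": 0, "rz": 0}, {"x": 0, "y": 0, "z": -90, "rx": 0, "ry": 0, "rz": 0}, {"x": 0, "y": 0, "z": -140, "rx": 0, "ry": 0, "rz": 0}], "hand": 20}}

```text
time: 43.7
tool_pos: [0.429, -0.0816, 0.2139]
tool_rot: [-3.139, 0.0, 3.141]
contact_force: [1.1, -0.6, 0.0]
opening: 0.0434
grip_force: 10.0
```

Emit:
{"name": "arm_command", "arguments": {"series": [{"x": -20, "y": 40, "z": -10, "rx": 0, "ry": 0, "rz": 0}, {"x": -179, "y": 363, "z": -10, "rx": 0, "ry": 0, "rz": 0}, {"x": -179, "y": 363, "z": -10, "rx": 0, "ry": 0, "rz": 0}, {"x": -179, "y": 363, "z": -10, "rx": 0, "ry": 0, "rz": 0}, {"x": -179, "y": 363, "z": -10, "rx": 0, "ry": 0, "rz": 0}, {"x": -179, "y": 363, "z": -10, "rx": 0, "ry": 0, "rz": 0}, {"x": -179, "y": 363, "z": -10, "rx": 0, "ry": 0, "rz": 0}, {"x": -179, "y": 363, "z": -10, "rx": 0, "ry": 0, "rz": 0}, {"x": -179, "y": 363, "z": -10, "rx": 0, "ry": 0, "rz": 0}, {"x": -179, "y": 363, "z": 10, "rx": 0, "ry": 0, "rz": 0}, {"x": -179, "y": 363, "z": 10, "rx": 0, "ry": 0, "rz": 0}, {"x": -179, "y": 363, "z": 10, "rx": 0, "ry": 0, "rz": 0}]}}

```text
time: 44.9
tool_pos: [0.6083, 0.2805, 0.2015]
tool_rot: [-3.138, 0.0, 3.141]
contact_force: [0.1, 0.7, -0.0]
opening: 0.0443
grip_force: 10.0
```

Emit:
{"name": "arm_command", "arguments": {"series": [{"x": 0, "y": 0, "z": 0, "rx": 0, "ry": 0, "rz": 0}, {"x": 0, "y": 0, "z": 0, "rx": 0, "ry": 0, "rz": 0}, {"x": 0, "y": 0, "z": 0, "rx": 0, "ry": 0, "rz": 0}, {"x": 0, "y": 0, "z": 0, "rx": 0, "ry": 0, "rz": 0}, {"x": 0, "y": 0, "z": -20, "rx": 0, "ry": 0, "rz": 0}, {"x": 20, "y": -40, "z": -20, "rx": 0, "ry": 0, "rz": 0}, {"x": 178, "y": -251, "z": 0, "rx": 0, "ry": 0, "rz": 0}, {"x": 178, "y": -251, "z": 0, "rx": 0, "ry": 0, "rz": 0}, {"x": 178, "y": -251, "z": 0, "rx": 0, "ry": 0, "rz": 0}, {"x": 178, "y": -251, "z": 0, "rx": 0, "ry": 0, "rz": 0}, {"x": 178, "y": -251, "z": 0, "rx": 0, "ry": 0, "rz": 0}, {"x": 178, "y": -251, "z": 0, "rx": 0, "ry": 0, "rz": 0}, {"x": 178, "y": -251, "z": 0, "rx": 0, "ry": 0, "rz": 0}, {"x": 178, "y": -251, "z": 0, "rx": 0, "ry": 0, "rz": 0}], "hand": 75}}

```text
time: 46.3
tool_pos: [0.4318, 0.0304, 0.2028]
tool_rot: [-3.139, 0.004, 3.141]
contact_force: [0.2, 0.3, 0.0]
opening: 0.0752
grip_force: 0.0
```

Run:
```python
from plan import *
from h import *
P=look("m")
for c,p_ in P.items():
  print(c,[(np.round(d["point"],3).tolist(),round(d["confidence"],2)) for d in mark_of(p_,"ball0")])
D=Ro.from_euler("xyz",[np.pi,0,np.pi]).as_matrix()
plan([([.430,.030,.072],D)]); print(cur()[0])
```

```text
top [([0.61, 0.283, 0.028], 0.64)]
side [([0.594, -0.01, 0.002], 0.65), ([0.432, 0.028, 0.021], 0.53)]
[1.7, -0.7, 130.2, -0.2, 0.1, 0.1] rows 3 ok True maxstep [0.0, 0.09, 0.05, 0.0, 0.12, 0.0] q [-0.11, 0.51, 2.03, 0.0, 0.6, -1.68]
[0.43139632 0.03103922 0.20219711]
```

View pics/m_top.png

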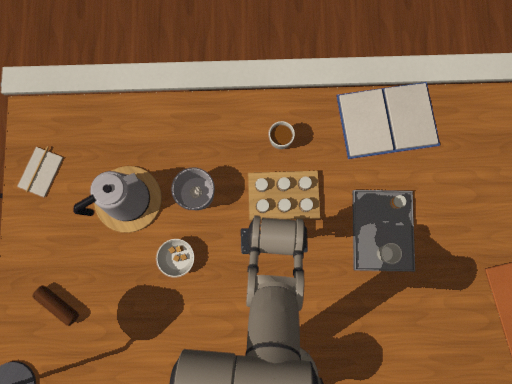

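The first ball is in the bin at (195,190), the cup stands on the tray at (390,253), and the lumps are in the bowl. Now the second ball.

Emit:
{"name": "arm_command", "arguments": {"series": [{"x": 1, "y": -1, "z": 45, "rx": 0, "ry": 0, "rz": 0}, {"x": 1, "y": -1, "z": 90, "rx": 0, "ry": 0, "rz": 0}, {"x": 1, "y": -1, "z": 130, "rx": 0, "ry": 0, "rz": 0}, {"x": 1, "y": -1, "z": 130, "rx": 0, "ry": 0, "rz": 0}, {"x": 1, "y": -1, "z": 130, "rx": 0, "ry": 0, "rz": 0}]}}

```text
time: 47.0
tool_pos: [0.43, 0.0293, 0.0723]
tool_rot: [-3.139, -0.0, -3.141]
contact_force: [-0.5, -0.4, 0.3]
opening: 0.0749
grip_force: 0.0
```

Emit:
{"name": "arm_command", "arguments": {"series": [{"x": 0, "y": 0, "z": 0, "rx": 0, "ry": 0, "rz": 0}, {"x": 0, "y": 0, "z": 0, "rx": 0, "ry": 0, "rz": 0}, {"x": 0, "y": 0, "z": 0, "rx": 0, "ry": 0, "rz": 0}, {"x": 0, "y": 0, "z": 0, "rx": 0, "ry": 0, "rz": 0}, {"x": 0, "y": 0, "z": 0, "rx": 0, "ry": 0, "rz": 0}, {"x": 0, "y": 0, "z": -40, "rx": 0, "ry": 0, "rz": 0}, {"x": 0, "y": 0, "z": -90, "rx": 0, "ry": 0, "rz": 0}, {"x": 0, "y": 0, "z": -140, "rx": 0, "ry": 0, "rz": 0}], "hand": 20}}

```text
time: 47.8
tool_pos: [0.429, 0.0292, 0.2137]
tool_rot: [-3.139, 0.0, 3.141]
contact_force: [1.0, 0.2, -1.1]
opening: 0.043
grip_force: 10.0
```

Emit:
{"name": "arm_command", "arguments": {"series": [{"x": -25, "y": 35, "z": -10, "rx": 0, "ry": 0, "rz": 0}, {"x": -179, "y": 252, "z": -10, "rx": 0, "ry": 0, "rz": 0}, {"x": -179, "y": 252, "z": -10, "rx": 0, "ry": 0, "rz": 0}, {"x": -179, "y": 252, "z": -10, "rx": 0, "ry": 0, "rz": 0}, {"x": -179, "y": 252, "z": -10, "rx": 0, "ry": 0, "rz": 0}, {"x": -179, "y": 252, "z": -10, "rx": 0, "ry": 0, "rz": 0}, {"x": -179, "y": 252, "z": -10, "rx": 0, "ry": 0, "rz": 0}, {"x": -179, "y": 252, "z": 10, "rx": 0, "ry": 0, "rz": 0}, {"x": -179, "y": 252, "z": 10, "rx": 0, "ry": 0, "rz": 0}, {"x": -179, "y": 252, "z": 10, "rx": 0, "ry": 0, "rz": 0}]}}

```text
time: 48.8
tool_pos: [0.6082, 0.2808, 0.2014]
tool_rot: [-3.138, 0.0, 3.141]
contact_force: [-0.1, 0.0, 0.0]
opening: 0.0427
grip_force: 10.0
```

Emit:
{"name": "arm_command", "arguments": {"series": [{"x": 0, "y": 0, "z": 0, "rx": 0, "ry": 0, "rz": 0}, {"x": 0, "y": 0, "z": 0, "rx": 0, "ry": 0, "rz": 0}, {"x": 0, "y": 0, "z": 0, "rx": 0, "ry": 0, "rz": 0}, {"x": 0, "y": 0, "z": 0, "rx": 0, "ry": 0, "rz": 0}, {"x": 0, "y": 0, "z": -30, "rx": 0, "ry": 0, "rz": 0}, {"x": 30, "y": -40, "z": -60, "rx": 0, "ry": 0, "rz": 0}, {"x": 188, "y": -251, "z": -100, "rx": 0, "ry": 0, "rz": 0}, {"x": 188, "y": -251, "z": -100, "rx": 0, "ry": 0, "rz": 0}, {"x": 188, "y": -251, "z": -100, "rx": 0, "ry": 0, "rz": 0}, {"x": 188, "y": -251, "z": -100, "rx": 0, "ry": 0, "rz": 0}, {"x": 188, "y": -251, "z": -100, "rx": 0, "ry": 0, "rz": 0}, {"x": 188, "y": -251, "z": -100, "rx": 0, "ry": 0, "rz": 0}, {"x": 188, "y": -251, "z": -100, "rx": 0, "ry": 0, "rz": 0}, {"x": 188, "y": -251, "z": -100, "rx": 0, "ry": 0, "rz": 0}], "hand": 75}}

```text
time: 50.2
tool_pos: [0.4207, 0.0303, 0.3027]
tool_rot: [-3.139, 0.004, 3.14]
contact_force: [0.7, -0.1, -0.2]
opening: 0.0749
grip_force: 0.0
```

Run:
```python
from h import *
P=look("n")
for c,p_ in P.items():
  for n in("ball0","cup","spare0","jar0"): print(c,n,[(np.round(d["point"],3).tolist(),round(d["confidence"],2)) for d in mark_of(p_,n) if d["confidence"]>.35])
im=np.hstack([cv2.resize(P["top"]["pixels"][140:290,150:430],(400,214)),cv2.resize(P["side"]["pixels"][100:384,130:330],(282,400))[:214]*0+cv2.resize(P["side"]["pixels"][100:384,130:380],(282,214))])
cv2.imwrite("pics/n.png",np.vstack([cv2.resize(P["top"]["pixels"][150:300,150:430],(560,300)),cv2.resize(P["side"]["pixels"][105:384,60:400],(560,300))[:, :]]))
```

```text
top ball0 [([0.595, 0.516, 0.001], 0.71), ([0.612, 0.285, 0.029], 0.54), ([0.585, 0.254, 0.026], 0.45)]
top cup [([0.387, -0.345, 0.003], 0.65)]
top spare0 [([0.558, -0.4, 0.006], 0.68), ([0.558, -0.088, 0.011], 0.57), ([0.628, -0.017, 0.008], 0.48), ([0.627, 0.055, 0.008], 0.44)]
top jar0 [([0.561, 0.059, 0.016], 0.69), ([0.627, -0.087, 0.013], 0.67), ([0.559, -0.014, 0.01], 0.5)]
side ball0 []
side cup [([0.389, -0.348, 0.004], 0.88)]
side spare0 [([0.558, -0.401, 0.007], 0.68), ([0.627, -0.014, 0.008], 0.66), ([0.627, 0.056, 0.011], 0.66), ([0.556, -0.093, 0.01], 0.62)]
side jar0 [([0.552, -0.021, 0.007], 0.78), ([0.553, 0.059, 0.006], 0.54)]
```

View pics/n.png

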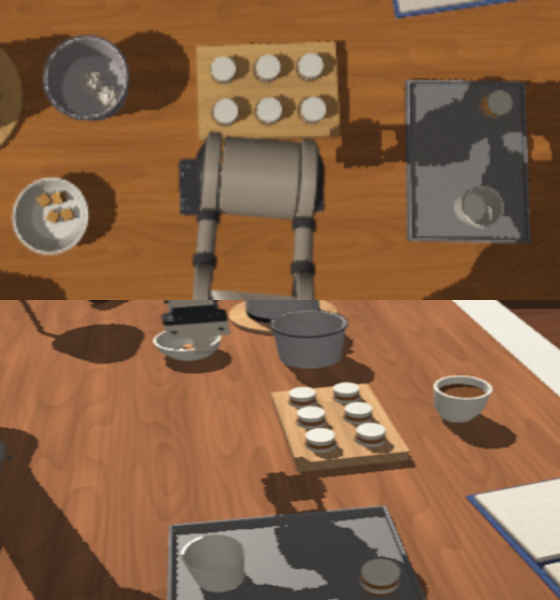

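Everything checks out: both balls are in the bin at (95,85), six jars are in the board, four lumps are in the bowl, and the cup and leftover spare stand on the tray. No third ball is visible anywhere.

```bash
python3 -c "
from cell import *
print(hand_in())"
```

```text
the job is handed in; nothing more can be done
None
```

The job is handed in after about 50 s: the three empty pockets are filled with one spare left on the tray, all four lumps are in the bowl with the empty cup upright on the tray, and both paper balls are in the bin. The kettle and guest's cup were not approached, and no judging result came back.

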